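# Fit the rinse-water filter cartridge into its bayonet head

## Task

Take the filter cartridge out of the white tray and fit it in the round filter head on the bench: find by feel where its two lugs drop into the notches, push it down against the spring and twist it a quarter turn clockwise (seen from above) to its stop, so that it stays locked and upright when you let go. Work gently, without forcing the cartridge against the head, and leave the timer, jar, beaker and brush where they stand.

Things in the scene. Friction and masses are not known exactly. Their poses are not given: they have to be found in the camera images.
- cartridge: White filter cartridge, about 0.25 kg, 126 mm tall, standing upright in the tray. Origin: centre of its underside, z up its axis. From the bottom: plain nose, diameter 44 mm (chamfered to 38 at the foot), up to z = 40 mm; ribbed body, diameter 52, to z = 85; cap, diameter 56, to z = 92; then the wing. A half turn makes no difference to it.
- cartridge_wing (a point): On the cartridge's axis, 114 mm above its underside, axes as the cartridge's: a good height for the middle of the finger pads on the wing, a flat upright grip on the cap, 60 mm long along x, 16 mm thick along y, z = 92 to 126 mm.
- cartridge_lugs (a point): On the cartridge's axis at mid-height of its two lugs (19.5 mm above its underside). The lugs stick out of the nose to opposite sides, along +x and -x as the wing does, each 10 mm wide, 7 mm high, reaching 30 mm from the axis.
- socket: Grey round filter head fixed to the bench, with two brass pipe stubs along its y. Origin: centre of its underside, z up. Foot disc 116 mm in diameter; shell 88 mm in diameter, 60 mm tall, open at the top. Two outside ribs, along its +x and -x, mark roughly where the notches inside lie. More than 60 N between them (all contacts added up) damages them; 0.5 N m against the stop makes about 30 N.
- socket_mouth (a point): Centre of the head's mouth, 60 mm above the bench, level with the top of the aluminium bayonet ring inside: bore 48 mm, two opposite notches 15 mm wide. The ring is clamped at an unknown angle, so the notches lie up to 0.35 rad either way of the head's x: look or feel. Lugs not over the notches land on the ring, the cartridge's underside then 44 mm above the bench.
- socket_spring (a point): Centre of the top of the spring plate in the head, 40 mm above the bench when free. In the notches, the cartridge's underside meets it there: 6 N at 40 mm, 11 N at 28 mm, hard bottom at 24 mm. Let go, it pushes the cartridge back up.
- socket_lock (a point): On the head's axis, 32 mm above the bench: where the cartridge's underside ends when locked. Below 29 mm the lugs pass under the ring's lip; turn clockwise seen from above, 1.57 rad from the notches (play about 0.08 rad each way), to a firm stop. There, let go, the spring lifts the lugs 3 mm into pockets, which lock them. Counter-clockwise is blocked.
- tray: Shallow white tray fixed to the bench, 170 x 170 mm, 28 mm tall, walls and floor 4 mm thick; the cartridge stands on its floor. Origin: centre of the underside.
- timer: Black bench timer with a round white dial on its +x side, 45 x 84 x 98 mm tall, loose; leave alone. Origin: centre of the underside.
- jar: Closed amber glass jar, 64 mm in diameter, 85 mm tall, loose; leave alone. Origin: centre of the underside.
- beaker: Open steel beaker, 70 mm in diameter, 85 mm tall, loose; leave alone. Origin: centre of the underside.
- brush: Flat hand brush, 200 x 42 x 20 mm, lying on the bench, its wooden handle along its -x, loose; leave alone. Origin: mid-length, at its underside.
Mind the look-alikes: they are no part of the job. What is shaped like the cartridge but green or yellow is not meant.

How it is judged (in metres and radians):
On the way, in this order (a step that is already met when the one before it is completed fails the run):
1. the cartridge is lifted out of the tray (height (world z) of cartridge above 0.045 m), for 0.1 s.
2. the cartridge is pushed down in the head against the spring, lugs below the lip (z of cartridge in the frame of socket below 0.03 m and horizontal distance between cartridge and socket below 0.006 m), for 0.1 s.
At the end, for the whole second after the job is handed in: The cartridge is locked in the head: released and at rest, on the head's axis within 5 mm, upright within 0.08 rad, its underside 30.2 to 34 mm above the bench, which it keeps by itself only with the lugs in their pockets (unlocked it springs up to 40 mm; short of the pockets it stays at 29 mm) (z of cartridge in the frame of socket between 0.0302 and 0.034 m and horizontal distance between cartridge and socket below 0.005 m and angle between cartridge's own z axis and vertical below 0.08 rad and linear speed of cartridge below 0.02 m/s); the robot touches nothing.
It fails at once if cartridge and filter head are forced against each other with more than 60 N (contact force between cartridge and socket above 60 N).
It fails at once if the timer is moved more than 20 mm (distance of timer from where it was at the start of the episode above 0.02 m).
It fails at once if the jar is moved more than 20 mm (distance of jar from where it was at the start of the episode above 0.02 m).
It fails at once if the beaker is moved more than 20 mm (distance of beaker from where it was at the start of the episode above 0.02 m).
It fails at once if the brush is moved more than 20 mm (distance of brush from where it was at the start of the episode above 0.02 m).
It also fails if it takes over 72 s, if anything falls off the work surface, if the arm or the gripper's body presses on something with over 40 N, if the wrist force passes 120 N, or if a joint passes its speed limit or range.

## Robot

A 6-joint arm with a two-finger parallel gripper is mounted at the origin on the work surface. World frame = base frame: x ahead of the robot, y to its left, z up, the work surface at z = 0. Lengths are in mm, angles in rad, forces in N, time in s.
With the tool pointing down it reaches from about 300 to 850 mm from the base axis. Payload 4.2 kg.
Tool frame: the origin (TCP) lies midway between the tips of the shut fingers; the grasp point (between the pads) lies 19 mm behind it (grasp_offset is the distance from the TCP to the grasp point, in mm); y points along the fingers, x is the direction in which the jaws open and shut, and the axes are right-handed (so a half turn about y gives the same grasp; the last joint's range is limited). The gripper opens to 91 mm and grips with 3 to 60 N. Pads are 32 mm wide; open, the fingers measure 118 mm over their backs; the gripper's body (76 mm by 178 mm) begins 60 mm behind the grasp point.
Start: joints at [-1.151, 0.32, 1.565, -0, 1.257, -0.02], TCP at [244.817, -520.299, 186.076] pointing down, gripper open.
Joint ranges: [-3.11, 3.11], [-0.84, 2.01], [0.21, 2.61], [-1.34, 4.49], [0.05, 2.63], [-2.56, 2.56]. Speed limits (rad/s): [2.57, 2.57, 3.14, 3.14, 3.14, 3.14].

## Interface

Orientations are given as [roll, pitch, yaw] about the fixed x, y, z axes, in that order (R = Rz(yaw) Ry(pitch) Rx(roll)).
In Python, from rig import get_obs, snapshot, job_done, masks_of, landmark_of, grasp_offset gives the robot as it stands.
- The arm moves only by the shell command python3 -m jog 'ROWS' [OPENING] [FORCE]. ROWS is a JSON object of lists of equal length, an entry for each row: "xyz": the shift along the tool's x, y, z in m, a list of three; "rotation": the turn, a rotation vector about the tool's x, y, z in rad, a list of three. In form: {"xyz": [[tx, ty, tz], ...], "rotation": [[rx, ry, rz], ...]}. A call has exactly 8 rows; each row is the pose to reach, as a shift and turn from the pose commanded when the call began, along the tool's axes at that moment; what a row does not reach only later rows make up. A row lasts 1/12 s, in which the tool goes at most 41.7 mm and 7.16 degrees, less where a joint would pass 70% of its speed; a pose out of reach is approached as far as the arm can. A call with a gripper value outside its range is refused whole. OPENING is the opening, from 0 (shut) to 1 (fully open), set as the call begins (- or left out, the last holds). The fingers move at their own pace and stop on an object; FORCE is the grip in N (left out, the last holds). Time passes only in rows, so rows that repeat a pose let the fingers close, or fill a call up. It gives the time, the measured TCP pose, the force and the opening at its end, in the units of the state.
- get_obs(): the state, without advancing time (a new reading comes with each control period).
- snapshot(name): name is "side" or "top"; returns a dict with "frame" (384x512x3 uint8, blue, green, red), "mtx" (3x3 intrinsics, pixels), "k1" (the pictures are not rectified: a ray, as slopes to the right and down, at radius r is drawn at 1 + k1 r^2 times it, then the intrinsics apply), "extrinsics" (4x4, takes a point from world to camera coordinates). Camera axes: x right, y down, z forward; pixel columns grow to the right and rows downward; lengths in mm; the calibration is good to about 2 mm. A picture is of the moment at which its call begins. There is no depth.
- job_done(): hands the job in, once; it reports no verdict.
Trained networks look in a picture, given as the dict that the camera call returned (one of the last four; its "shot" number tells which), for a name from the list of things; names that differ only in an ending like _2 or _b are one class to them, and where a whole thing is asked for, a point or a joint stands for the part that bears it (a point fixed in the world has none). Each returns a list of dicts, best first, with "score" (0 to 1); they miss things now and then, are a little off and sometimes report something else, mostly with a low value. They report only what shows in the picture. A call takes as long as a camera call. They do not tell look-alikes from the thing itself.
- masks_of(name, picture): "region" (384x512 bool, what is visible of it) and "point" ([column, row] in pixels, amid what is visible of it).
- landmark_of(name, picture): "point" ([column, row] in pixels: a listed point, or the origin of a listed thing).
The state is a dict: "time": time; "joint_pos": joint angles; "joint_vel": joint speeds; "joint_torque": joint torques, N m; "tool_pos": TCP position; "eef_rot": TCP orientation; "force": force on the tool from outside, world axes, zero at the start; "wrist_torque": the same for the moment, N m; "finger_gap": finger opening in mm.
Only numpy, scipy, OpenCV 4.12 (cv2) and the standard library are available. Lean on these libraries where they do the work, as an engineer would, in place of code of your own. Each camera call takes 0.05 s, during which the arm holds its last target.

## Working session

There is one attempt and no reset: what is moved stays moved. The work goes in short steps, Python scripts to look and compute and a shell command to move; the robot and the scene stay as the last step left them, time stands still between calls to the robot, and variables do not carry over. Pictures are saved under pics/ and viewed, and the job is handed in when it is done.

```bash
ls; mkdir -p pics; cat > h.py <<'E'
import numpy as np, cv2
from rig import *
def px(pic,P):
    P=np.atleast_2d(P).astype(float); E=np.array(pic["extrinsics"]); c=P@E[:3,:3].T+E[:3,3]
    s=c[:,:2]/c[:,2:]; r2=(s**2).sum(1,keepdims=True); s=s*(1+pic["k1"]*r2); K=np.array(pic["mtx"])
    return np.c_[s[:,0]*K[0,0]+K[0,2], s[:,1]*K[1,1]+K[1,2]]
def ray(pic,p):
    K=np.array(pic["mtx"]); d=np.array([(p[0]-K[0,2])/K[0,0],(p[1]-K[1,2])/K[1,1]]); s=d.copy()
    for _ in range(30): s=d/(1+pic["k1"]*(s@s))
    E=np.array(pic["extrinsics"]); R=E[:3,:3]; o=-R.T@E[:3,3]; v=R.T@np.array([s[0],s[1],1]); return o,v/np.linalg.norm(v)
def atz(pic,p,z):
    o,v=ray(pic,p); return o+v*(z-o[2])/v[2]
def tri(a,pa,b,pb):
    o1,v1=ray(a,pa);o2,v2=ray(b,pb)
    t=np.linalg.lstsq(np.c_[v1,-v2],o2-o1,rcond=None)[0]; p,q=o1+v1*t[0],o2+v2*t[1]
    return (p+q)/2,np.linalg.norm(p-q)
E
python3 - <<'E'
from h import *
print(get_obs(), grasp_offset if not callable(grasp_offset) else grasp_offset())
s=snapshot("side");t=snapshot("top")
cv2.imwrite("pics/s0.png",s["frame"]);cv2.imwrite("pics/t0.png",t["frame"])
for n in ["cartridge","cartridge_wing","cartridge_lugs","socket","socket_mouth","tray","timer","jar","beaker","brush"]:
    for nm,pic in (("side",s),("top",t)):
        print(n,nm,[(np.round(d["point"],1).tolist(),round(float(d["score"]),2)) for d in landmark_of(n,pic)][:4])
for nm,pic in (("side",s),("top",t)):
    print(np.round(pic["mtx"],1).tolist(),pic["k1"],np.round(pic["extrinsics"],3).tolist())
E
```

```text
pics
{'time': 0.0, 'joint_pos': array([-1.15099325e+00,  3.20237266e-01,  1.56565677e+00, -2.49307696e-05,
        1.25739707e+00, -1.99799341e-02]), 'joint_vel': array([ 0.00013667,  0.00113885, -0.00209205,  0.00044986, -0.00054947,
        0.00116132]), 'joint_torque': array([-2.37972141e-03, -4.12466919e+01, -2.31980306e+01,  7.24155921e-02,
        4.56236035e-02, -1.54168138e-04]), 'tool_pos': array([ 244.58181478, -519.78232067,  185.26034585]), 'eef_rot': array([-1.57078609,  0.00169858, -1.1310056 ]), 'force': array([-0.07500349,  0.78828625, -0.20580136]), 'wrist_torque': array([-0.00914605, -0.0274922 ,  0.0248346 ]), 'finger_gap': 91.30304189706682} 18.8
cartridge side [([329.3, 197.7], 0.72), ([277.0, 158.8], 0.59)]
cartridge top [([356.7, 190.8], 0.97), ([305.6, 202.9], 0.63), ([280.1, 259.4], 0.6), ([354.6, 241.5], 0.58)]
cartridge_wing side [([320.2, 134.6], 0.71), ([327.1, 168.0], 0.65), ([274.0, 127.4], 0.57)]
cartridge_wing top [([285.4, 257.4], 0.84), ([306.3, 194.4], 0.73), ([368.7, 238.4], 0.67), ([368.4, 182.0], 0.62)]
cartridge_lugs side [([318.3, 160.2], 0.94
[... 409 characters left out ...]
, 0.53)]
timer side [([240.5, 224.7], 0.83)]
timer top [([226.1, 176.2], 0.58)]
jar side [([180.9, 280.1], 0.98)]
jar top [([146.9, 141.6], 0.67)]
beaker side [([219.8, 184.8], 0.91)]
beaker top [([289.7, 134.7], 0.88)]
brush side [([309.7, 229.4], 0.71)]
brush top [([224.3, 239.6], 0.74)]
[[428.9, 0.0, 256.8], [0.0, 428.9, 188.9], [0.0, 0.0, 1.0]] -0.1565976058128356 [[-0.99, -0.137, -0.021, 595.897], [-0.056, 0.529, -0.847, 143.984], [0.127, -0.837, -0.531, 1132.041], [0.0, 0.0, 0.0, 1.0]]
[[396.2, 0.0, 251.1], [0.0, 396.2, 188.8], [0.0, 0.0, 1.0]] 0.029307531483186874 [[-0.024, -1.0, 0.013, -71.628], [-0.984, 0.022, -0.177, 592.35], [0.177, -0.017, -0.984, 1083.179], [0.0, 0.0, 0.0, 1.0]]
```

```bash
python3 - <<'E'
import cv2
for n in "st":
    f=cv2.imread(f"pics/{n}0.png"); c=f[100:300,120:400]; cv2.imwrite(f"pics/{n}0z.png",cv2.resize(c,None,fx=2.8,fy=2.8,interpolation=cv2.INTER_CUBIC))
E
```

```text
(no output)
```

View pics/s0.png

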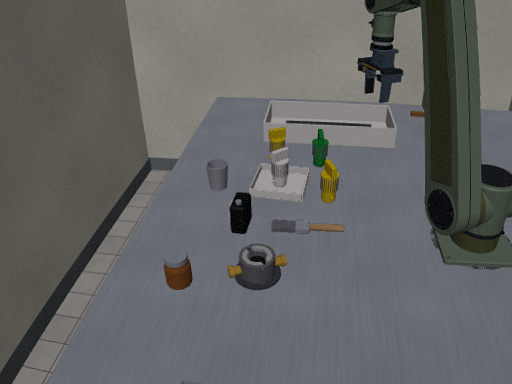

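View pics/t0.png

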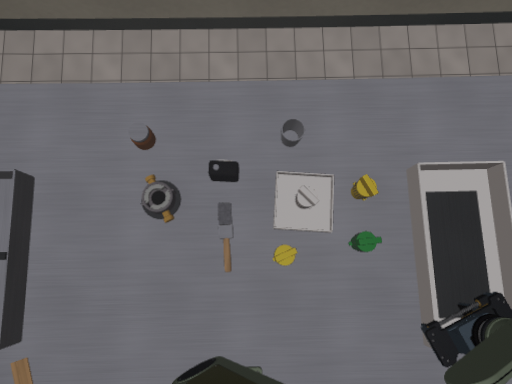

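View pics/s0z.png

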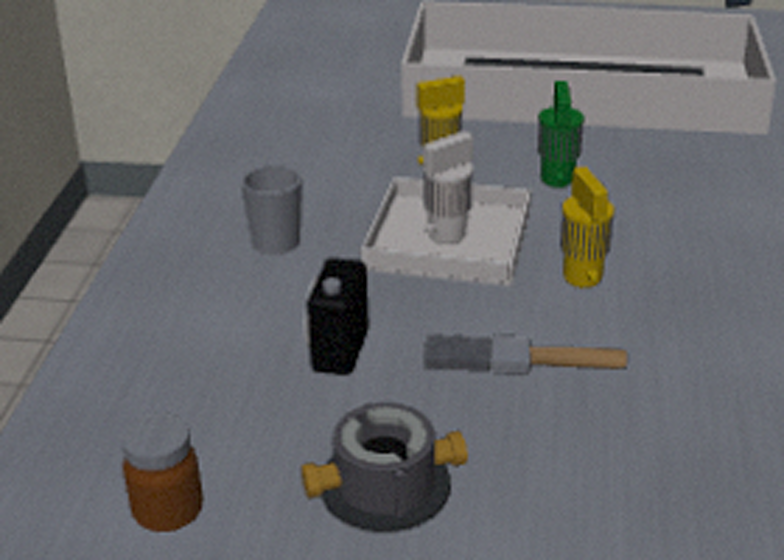

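View pics/t0z.png

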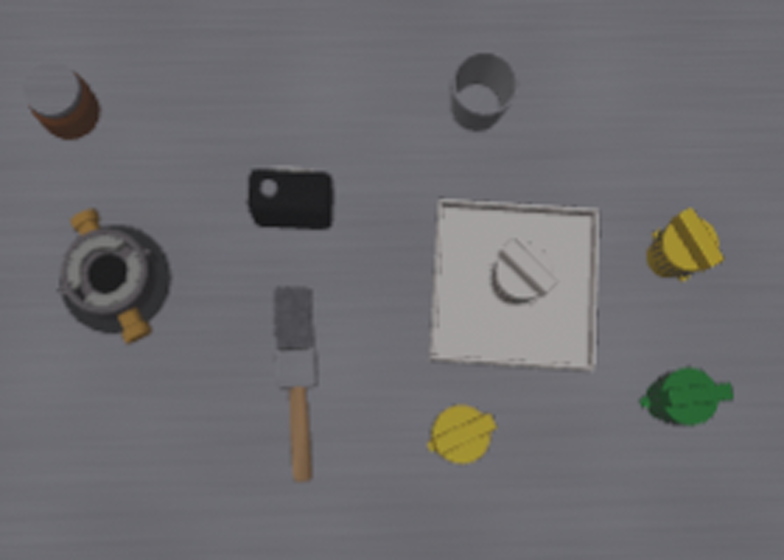

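```bash
cat > fit.py <<'E'
from h import *
s=snapshot("side");t=snapshot("top")
def near(n,pic,p,r=14):
    L=[d["point"] for d in landmark_of(n,pic)]; L=[np.array(q) for q in L if np.hypot(*(np.array(q)-p))<r]; return L[0] if L else None
g={"cartridge":((282,185),(304,203)),"cartridge_wing":((280,157),(307,196)),"cartridge_lugs":((280,179),(304,203))}
for n,(a,b) in g.items():
    qa,qb=near(n,s,a),near(n,t,b); print(n,qa,qb, tri(s,qa,t,qb) if qa is not None and qb is not None else None)
    if qb is not None: print("  top z",atz(t,qb,{"cartridge":4,"cartridge_wing":118,"cartridge_lugs":23.5}[n]))
    if qa is not None: print("  side z",atz(s,qa,{"cartridge":4,"cartridge_wing":118,"cartridge_lugs":23.5}[n]))
for n,z in (("socket",0),("socket_mouth",60),("socket_spring",40),("tray",0),("timer",0),("jar",0),("beaker",0),("brush",0)):
    for nm,p in(("s",s),("t",t)):
        L=landmark_of(n,p)
        if L: print(n,nm,np.round(atz(p,L[0]["point"],z),1),L[0]["point"],L[0]["score"])
for nm,p,c in (("s",s,(257,265)),("t",t,(158,198)),("sc",s,(282,170)),("tc",t,(306,200))):
    f=p["frame"][c[1]-32:c[1]+32,c[0]-36:c[0]+36]; cv2.imwrite(f"pics/z_{nm}.png",cv2.resize(f,None,fx=8,fy=8,interpolation=cv2.INTER_CUBIC))
E
python3 fit.py; cd pics; python3 -c "
import cv2,numpy as np
a=[cv2.imread(f'z_{n}.png') for n in ('s','t','sc','tc')]
im=np.vstack([np.hstack(a[:2]),np.hstack(a[2:])]);cv2.imwrite('zz0.png',cv2.resize(im,(675,600)))"
```

```text
cartridge [279.7 185.5] [304.8 198.5] (array([ 564.09670904, -247.38534811,   -7.59942366]), np.float64(8.252543418203311))
  top z [ 566.51167612 -245.72024899    4.        ]
  side z [ 558.27723634 -227.62581932    4.        ]
cartridge_wing [279.6 154. ] [307.3 196.7] (array([ 557.39252765, -235.78988831,  114.26165467]), np.float64(5.574726512588933))
  top z [ 553.98793121 -235.14390958  118.        ]
  side z [ 559.58130263 -229.42240991  118.        ]
cartridge_lugs [278.5 175. ] [304.1 199.2] (array([ 561.52930734, -238.62147692,   36.47618322]), np.float64(3.855002780445343))
  top z [ 561.52442541 -240.56063591   23.5       ]
  side z [ 565.51048833 -261.23660025   23.5       ]
socket s [571.6 174.2   0. ] [259.2, 271.1] 0.65
socket t [572.6 187.5   0. ] [159.4, 199.9] 0.96
socket_mouth s [567.7 188.4  60. ] [259.6, 256.7] 0.59
socket_mouth t [569.2 176.   60. ] [158.9, 197.8] 0.68
socket_spring s [639.9  57.5  40. ] [239.4, 228.1] 0.67
socket_spring t [580.4 183.7  40. ] [157.8, 195.1] 0.91
tray s [ 564.3 -239.2    0. ] [278.2, 184.6] 0.84
tray t [ 552.9 -245.6    0. ] [304.8, 203.2] 0.78
timer s [651.7  -7.1   0. ] [239.8, 225.3] 0.65
timer t [647.6  -9.9   0. ] [225.5, 173.9] 0.6
jar s [753.3 232.2   0. ] [182.2, 281.0] 0.85
jar t [752.  234.9   0. ] [144.7, 142.1] 0.76
beaker s [ 755.5 -201.     0. ] [218.6, 187.5] 0.9
beaker t [ 762.5 -209.7    0. ] [289.9, 136.1] 0.63
brush s [ 570.  -240.4    0. ] [276.5, 184.3] 0.75
brush t [459.5  -7.    0. ] [225.3, 236.5] 0.74
```

View pics/zz0.png

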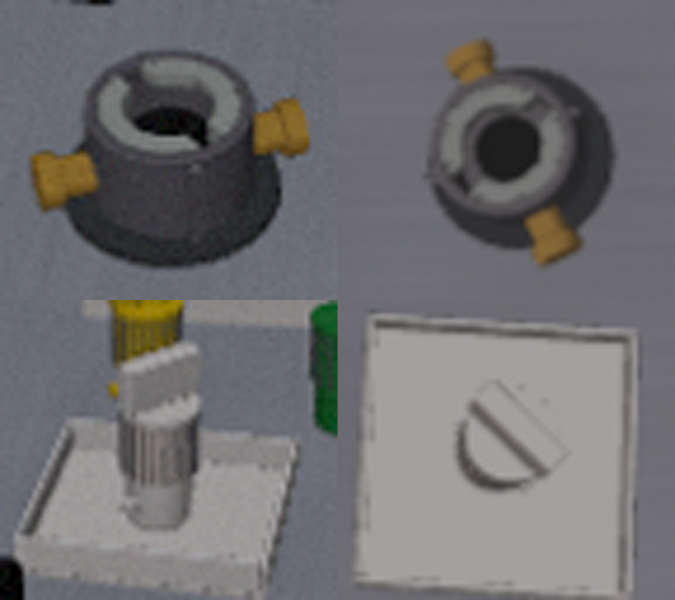

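```bash
cat > ov.py <<'E'
from h import *
import sys
def circ(c,r,z,n=60):
    a=np.linspace(0,2*np.pi,n); return np.c_[c[0]+r*np.cos(a),c[1]+r*np.sin(a),0*a+z]
def draw(pic,c,size,items,S=9):
    x0,y0=c[0]-size,c[1]-size
    f=cv2.resize(pic["frame"][y0:y0+2*size,x0:x0+2*size],None,fx=S,fy=S,interpolation=cv2.INTER_CUBIC)
    for P,col in items:
        q=((px(pic,P)-[x0,y0]+0.5)*S).round().astype(int); cv2.polylines(f,[q.reshape(-1,1,2)],False,col,1,cv2.LINE_AA)
    return f
def sock(c,th,ph):
    L=[(circ(c,44,60),(0,0,255)),(circ(c,24,60),(0,255,0)),(circ(c,58,0),(255,0,0))]
    for a in (ph,ph+np.pi):
        u=np.array([np.cos(a),np.sin(a)]);v=np.array([-u[1],u[0]])
        L.append((np.array([[*(np.array(c)+u*r+v*w),60] for r,w in ((24,-7.5),(32,-7.5),(32,7.5),(24,7.5))]),(0,255,255)))
    u=np.array([np.cos(th),np.sin(th)])
    L.append((np.array([[*(np.array(c)+u*r),60] for r in (44,60)]),(255,0,255)));L.append((np.array([[*(np.array(c)-u*r),60] for r in (44,60)]),(255,0,255)))
    return L
def cart(c,yaw,z):
    u=np.array([np.cos(yaw),np.sin(yaw)]);v=np.array([-u[1],u[0]]);c=np.array(c)
    L=[(circ(c,28,z+92),(0,0,255)),(circ(c,22,z),(255,0,0)),(circ(c,26,z+40),(0,160,0))]
    for h in (92,126): L.append((np.array([[*(c+u*a*30+v*b*8),z+h] for a,b in ((1,1),(1,-1),(-1,-1),(-1,1),(1,1))]),(0,255,255) if h>100 else (255,0,255)))
    for s in(1,-1): L.append((np.array([[*(c+s*u*r),z+19.5] for r in (22,30)]),(255,255,0)))
    return L
E
cat > o1.py <<'E'
from ov import *
s=snapshot("side");t=snapshot("top")
S=sock((571,182),-1.12,-0.88); C=cart((560,-238),0.75,4)
im=np.vstack([np.hstack([draw(s,(257,265),32,S,5),draw(t,(158,198),32,S,5)]),np.hstack([draw(s,(282,165),32,C,5),draw(t,(306,200),32,C,5)])])
cv2.imwrite("pics/o1.png",im[:,:])
E
sed -i 's/,5)/,4.6)/g' o1.py; python3 o1.py
```

```text
(no output)
```

View pics/o1.png

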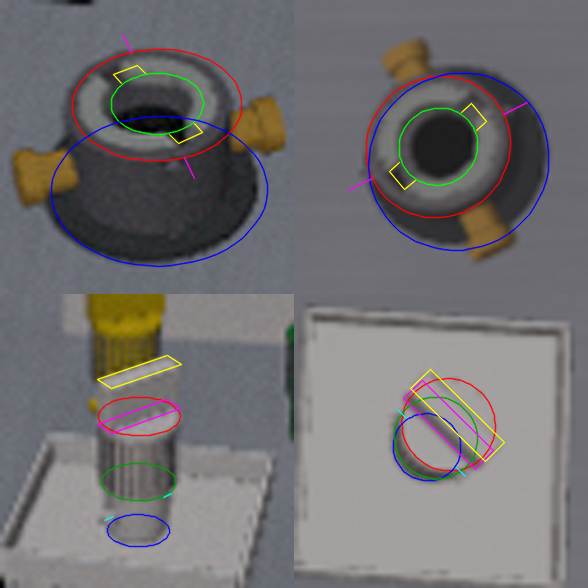

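```bash
cat > fit2.py <<'E'
from ov import *
from scipy.optimize import minimize
from scipy.ndimage import map_coordinates
P={"s":snapshot("side"),"t":snapshot("top")}
def dt(pic):
    g=cv2.GaussianBlur(cv2.resize(cv2.cvtColor(pic["frame"],6),None,fx=4,fy=4,interpolation=cv2.INTER_CUBIC),(0,0),2.5)
    e=cv2.Canny(g,18,45); return cv2.distanceTransform(255-e,cv2.DIST_L2,5)/4
D={k:dt(p) for k,p in P.items()}
def cost(k,pts):
    q=(px(P[k],pts)+0.5)*4-0.5
    return np.minimum(map_coordinates(D[k],[q[:,1],q[:,0]],order=1,mode="nearest"),2.5).mean()
def dens(L,n=15):
    o=[]
    for Q,_ in L:
        for a,b in zip(Q[:-1],Q[1:]): o.append(a+(b-a)*np.linspace(0,1,n if len(Q)<20 else 3)[:,None])
    return np.vstack(o)
def fs(ks):
    best=None
    for dx in (-4,0,4):
     for dy in(-4,0,4):
      f=lambda v:sum(cost(k,dens(sock((v[0],v[1]),0,0)[:3])) for k in ks)
      r=minimize(f,[572+dx,182+dy],method="Nelder-Mead",options=dict(initial_simplex=[[572+dx,182+dy],[575+dx,182+dy],[572+dx,185+dy]]))
      if best is None or r.fun<best.fun: best=r
    return best.x,best.fun
def fc(ks):
    best=None
    for dx in (-4,0,4):
     for dy in(-4,0,4):
      x0=np.array([560+dx,-238+dy,.75])
      f=lambda v:sum(cost(k,dens([cart(v[:2],v[2],4)[i] for i in ((0,3,4) if k=="t" else (0,1,3))])) for k in ks)
      r=minimize(f,x0,method="Nelder-Mead",options=dict(initial_simplex=[x0,x0+[3,0,0],x0+[0,3,0],x0+[0,0,.1]]))
      if best is None or r.fun<best.fun: best=r
    return best.x,best.fun
for ks in("s","t","st"): print(ks,"socket",fs(ks),"cart",fc(ks))
E
python3 fit2.py
```

```text
s socket (array([575.90909911, 182.00560931]), np.float64(0.723922848701477)) cart (array([ 560.98223301, -235.81389197,    0.68952702]), np.float64(1.0170903205871582))
t socket (array([574.48349299, 183.36734942]), np.float64(0.794629693031311)) cart (array([ 552.58873356, -231.3449999 ,    0.74790175]), np.float64(1.020833969116211))
st socket (array([575.31227819, 182.7585845 ]), np.float64(1.5907871723175049)) cart (array([ 559.97495473, -235.89699363,    0.75904422]), np.float64(2.4019076824188232))
```

```bash
cat > o2.py <<'E'
from ov import *
import sys
s=snapshot("side");t=snapshot("top")
v=[float(a) for a in sys.argv[1:]]
S=sock(v[:2],v[2],v[3]); C=cart(v[4:6],v[6],4)
def en(f): 
    return f
im=np.vstack([np.hstack([draw(s,(257,265),22,S[1:2]+S[3:],8.8),draw(t,(158,198),22,S[1:2]+S[3:],8.8)])])
im2=np.hstack([draw(s,(282,165),22,C[3:5],8.8),draw(t,(308,198),22,C[3:5],8.8)])
im2=np.clip((im2.astype(float)-60)*1.5,0,255)
im=np.vstack([im,im2])
cv2.imwrite("pics/o2_%s.png"%v[-1],im[:598])
E
python3 o2.py 575 183 -1.12 -0.88 560 -236 0.75 1; python3 -c "
import cv2; im=cv2.imread('pics/o2_1.0.png'); print(im.shape)"
```

```text
(598, 774, 3)[ WARN:0@0.678] global loadsave.cpp:1063 imwrite_ Unsupported depth image for selected encoder is fallbacked to CV_8U.
```

View pics/o2_1.0.png

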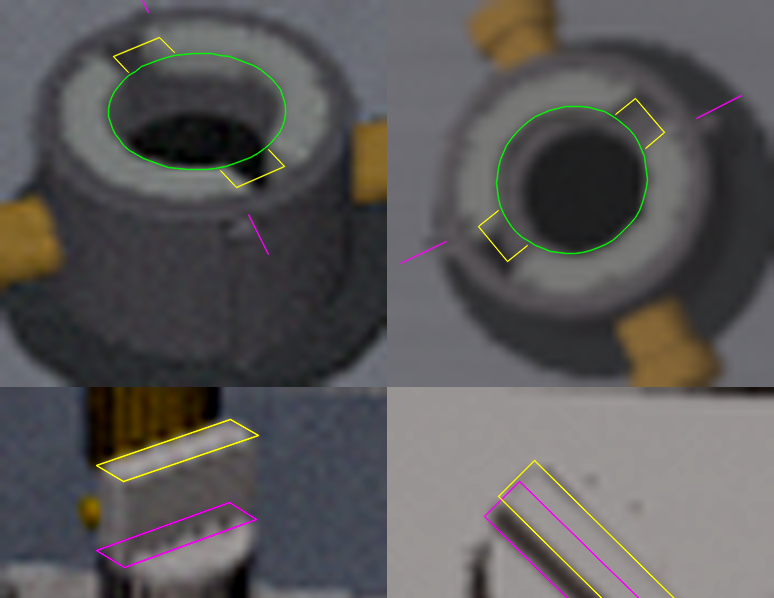

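```bash
cat > go.py <<'E'
# args: x y z yaw target (mm,rad) -> shift in tool axes from measured pose
from h import *
import sys
from scipy.spatial.transform import Rotation as R
v=[float(a) for a in sys.argv[1:]]
o=get_obs(); r=R.from_euler("xyz",o["eef_rot"]); d=r.inv().apply(np.array(v[:3])-o["tool_pos"])/1000
T=R.from_euler("xyz",[-np.pi/2,0,v[3]]); print("t",round(o["time"],2),"pos",np.round(o["tool_pos"],1),"rpy",np.round(o["eef_rot"],3),"F",np.round(o["force"],1),"M",np.round(o["wrist_torque"],2),"gap",round(o["finger_gap"],1))
print("xyz",np.round(d,4).tolist(),"rot",np.round((r.inv()*T).as_rotvec(),3).tolist())
E
python3 go.py 560 -236 185 -0.82; python3 -m jog --help | head -5
```

```text
t 2.6 pos [ 244.8 -520.3  186.1] rpy [-1.571 -0.    -1.131] F [-0.7 -0.7  0.2] M [-0.02  0.01  0.06] gap 91.0
xyz [-0.1231, 0.0011, 0.4062] rot [0.0, -0.311, 0.0]invalid input: not JSON, or not a number
```

```bash
python3 -m jog '{"xyz":[[-0.005,0,0.015],[-0.015,0,0.045],[-0.025,0,0.08],[-0.035,0,0.115],[-0.045,0,0.15],[-0.055,0,0.185],[-0.065,0,0.22],[-0.075,0,0.25]],"rotation":[[0,-0.03,0],[0,-0.07,0],[0,-0.11,0],[0,-0.15,0],[0,-0.19,0],[0,-0.23,0],[0,-0.27,0],[0,-0.31,0]]}' 1; python3 go.py 560 -236 185 -0.82
```

```text
time: 3.27
tool_pos: [440.7, -344.4, 186.2]
eef_rot: [-1.57, -0.001, -0.818]
force: [0.6, -0.7, 0.5]
finger_gap: 91.3
t 3.27 pos [ 440.7 -344.4  186.2] rpy [-1.57e+00 -1.00e-03 -8.18e-01] F [ 0.6 -0.7  0.5] M [-0.04 -0.05 -0.03] gap 91.3
xyz [0.0023, 0.0012, 0.1612] rot [-0.0, 0.002, 0.001]
```

```bash
python3 -m jog '{"xyz":[[0,0,0.03],[0.001,0,0.06],[0.001,0,0.09],[0.002,0,0.115],[0.002,0,0.135],[0.002,0,0.15],[0.002,0,0.158],[0.002,0,0.161]],"rotation":[[0,0,0],[0,0,0],[0,0,0],[0,0,0],[0,0,0],[0,0,0],[0,0,0],[0,0,0]]}' 1; python3 go.py 560 -236 99 -0.82; python3 - <<'E'
from ov import *
s=snapshot("side");t=snapshot("top")
C=cart((560,-236),.75,4)
cv2.imwrite("pics/p1.png",np.hstack([draw(s,(282,150),40,[],4.8),draw(t,(310,195),40,[],4.8)]))
E
```

```text
time: 3.93
tool_pos: [558.9, -237.1, 185.9]
eef_rot: [-1.571, 0.0, -0.82]
force: [-0.2, 0.2, 0.2]
finger_gap: 91.1
t 3.93 pos [ 558.9 -237.1  185.9] rpy [-1.571  0.    -0.82 ] F [-0.2  0.2  0.2] M [-0.06 -0.02 -0.02] gap 91.1
xyz [-0.0, 0.0869, 0.0016] rot [0.0, 0.0, -0.0]
```

View pics/p1.png

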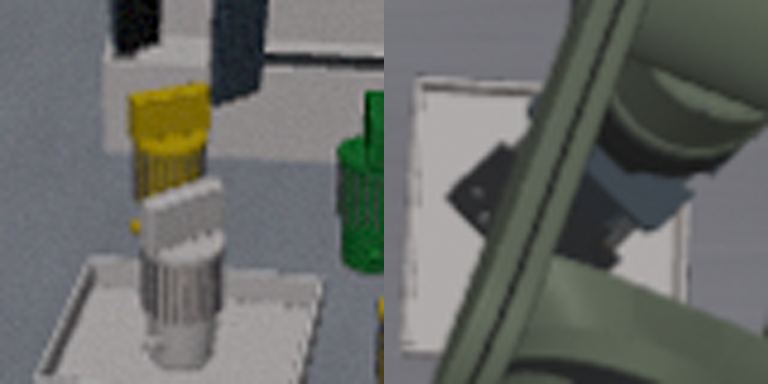

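```bash
python3 -m jog '{"xyz":[[0,0.012,0.001],[0,0.027,0.001],[0,0.042,0.001],[0,0.057,0.001],[0,0.07,0.001],[0,0.08,0.001],[0,0.085,0.001],[0,0.086,0.001]],"rotation":[[0,0,0],[0,0,0],[0,0,0],[0,0,0],[0,0,0],[0,0,0],[0,0,0],[0,0,0]]}' 1; python3 go.py 560 -236 99 -0.82; python3 - <<'E'
from ov import *
s=snapshot("side")
cv2.imwrite("pics/p2.png",draw(s,(282,150),30,[],9))
E
```

```text
time: 4.7
tool_pos: [558.1, -237.5, 99.2]
eef_rot: [-1.572, 0.001, -0.822]
force: [-0.4, -0.3, 0.0]
finger_gap: 91.3
t 4.7 pos [ 558.1 -237.5   99.2] rpy [-1.572e+00  1.000e-03 -8.220e-01] F [-0.4 -0.3  0. ] M [-0.02 -0.01  0.02] gap 91.3
xyz [0.0002, 0.0002, 0.0024] rot [0.001, -0.002, -0.001]
```

View pics/p2.png

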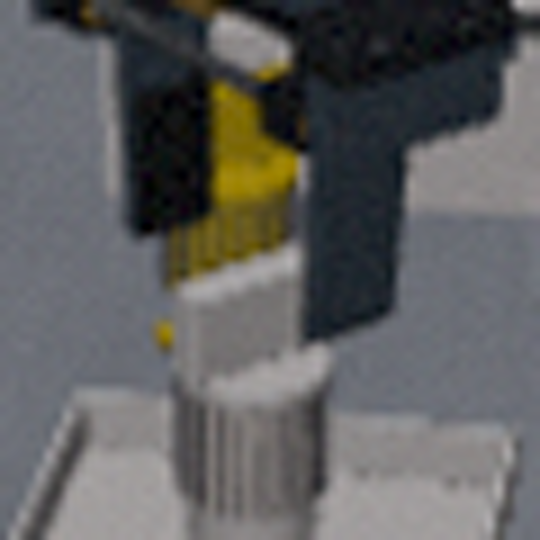

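```bash
python3 -m jog '{"xyz":[[0,0,0.001],[0,0,0.002],[0,0,0.002],[0,0,0.002],[0,0,0.002],[0,0,0.002],[0,0,0.002],[0,0,0.002]],"rotation":[[0,0,0],[0,0,0],[0,0,0],[0,0,0],[0,0,0],[0,0,0],[0,0,0],[0,0,0]]}' 0 40; python3 -m jog '{"xyz":[[0,0,0],[0,0,0],[0,0,0],[0,0,0],[0,0,0],[0,0,0],[0,0,0],[0,0,0]],"rotation":[[0,0,0],[0,0,0],[0,0,0],[0,0,0],[0,0,0],[0,0,0],[0,0,0],[0,0,0]]}' 0 40; python3 go.py 560 -236 99 -0.82
```

```text
time: 5.42
tool_pos: [560.5, -235.7, 100.1]
eef_rot: [-1.571, -0.0, -0.821]
force: [0.6, 1.0, 0.6]
finger_gap: 40.8
time: 6.08
tool_pos: [560.5, -235.7, 100.1]
eef_rot: [-1.571, -0.0, -0.821]
force: [0.2, -0.0, -0.1]
finger_gap: 15.1
t 6.08 pos [ 560.5 -235.7  100.1] rpy [-1.571 -0.    -0.821] F [ 0.2 -0.  -0.1] M [-0.08 -0.05  0.02] gap 15.1
xyz [-0.0001, 0.0011, -0.0006] rot [0.0, -0.001, 0.0]
```

```bash
python3 -m jog '{"xyz":[[0,-0.004,0],[0,-0.014,0],[0,-0.029,0],[0,-0.044,0],[0,-0.059,0],[0,-0.074,0],[0,-0.086,0],[0,-0.092,0]],"rotation":[[0,0,0],[0,0,0],[0,0,0],[0,0,0],[0,0,0],[0,0,0],[0,0,0],[0,0,0]]}' 0 40; python3 go.py 575 182 192 0.75;  python3 - <<'E'
from ov import *
s=snapshot("side")
cv2.imwrite("pics/p3.png",draw(s,(282,130),40,cart((560.5,-235.7),.75,96),9))
E
```

```text
time: 6.75
tool_pos: [561.2, -236.0, 194.6]
eef_rot: [-1.569, -0.003, -0.821]
force: [0.1, 0.0, -1.9]
finger_gap: 14.7
t 6.75 pos [ 561.2 -236.   194.6] rpy [-1.569 -0.003 -0.821] F [ 0.1  0.  -1.9] M [-0.01 -0.03 -0.01] gap 14.7
xyz [-0.2965, 0.0021, 0.2949] rot [0.001, -1.571, 0.004]
```

View pics/p3.png

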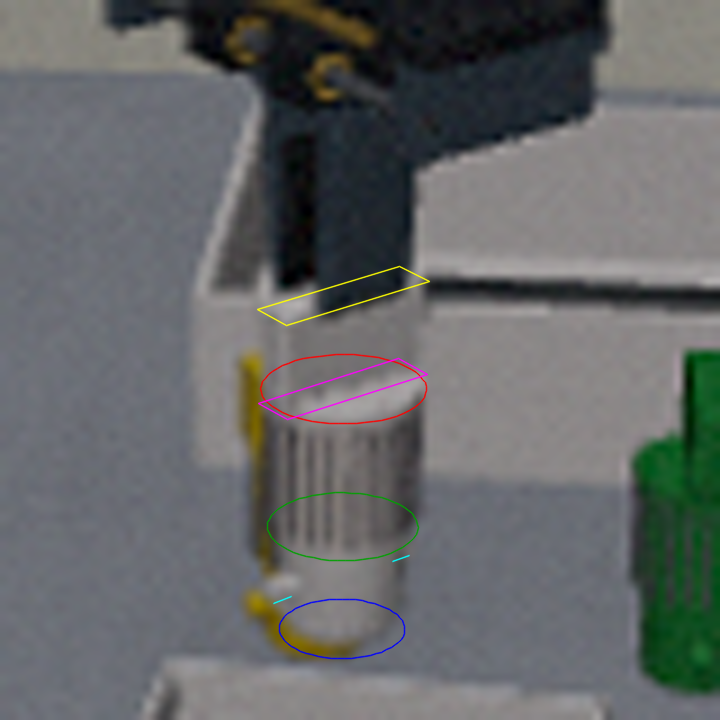

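```bash
python3 -m jog '{"xyz":[[-0.01,0,0.01],[-0.03,0,0.03],[-0.05,0,0.05],[-0.07,0,0.07],[-0.09,0,0.09],[-0.11,0,0.11],[-0.13,0,0.13],[-0.15,0,0.15]],"rotation":[[0,-0.07,0],[0,-0.17,0],[0,-0.28,0],[0,-0.39,0],[0,-0.5,0],[0,-0.61,0],[0,-0.71,0],[0,-0.8,0]]}' 0 40; python3 go.py 575 182 192 0.75
```

```text
time: 7.47
tool_pos: [567.4, -22.3, 191.5]
eef_rot: [-1.571, 0.001, -0.016]
force: [-0.5, -0.2, -2.1]
finger_gap: 15.0
t 7.47 pos [567.4 -22.3 191.5] rpy [-1.571e+00  1.000e-03 -1.600e-02] F [-0.5 -0.2 -2.1] M [-0.03 -0.08  0.04] gap 15.0
xyz [0.0043, -0.0005, 0.2044] rot [-0.001, -0.766, -0.001]
```

```bash
python3 -m jog '{"xyz":[[0,0,0.03],[0.001,0,0.06],[0.002,0,0.09],[0.003,0,0.12],[0.003,0,0.15],[0.004,0,0.175],[0.004,0,0.19],[0.004,0,0.198]],"rotation":[[0,-0.1,0],[0,-0.21,0],[0,-0.32,0],[0,-0.43,0],[0,-0.54,0],[0,-0.64,0],[0,-0.72,0],[0,-0.767,0]]}' 0 40;python3 -m jog '{"xyz":[[0,0,0],[0,0,0],[0,0,0],[0,0,0],[0,0,0],[0,0,0],[0,0,0],[0,0,0]],"rotation":[[0,0,0],[0,0,0],[0,0,0],[0,0,0],[0,0,0],[0,0,0],[0,0,0],[0,0,0]]}' 0 40; python3 go.py 575 182 192 0.75;  python3 - <<'E'
from ov import *
s=snapshot("side");t=snapshot("top");o=get_obs()["tool_pos"]
L=cart(o[:2],-.82,o[2]-96)+sock((575,182),-1.12,-.82)
cv2.imwrite("pics/p4.png",np.hstack([draw(s,(257,245),45,[],8.8),])); cv2.imwrite("pics/p4o.png",draw(s,(257,245),42,L,8.8));cv2.imwrite("pics/p4t.png",t["frame"])
E
```

```text
time: 8.13
tool_pos: [575.5, 176.6, 191.2]
eef_rot: [-1.569, 0.001, 0.752]
force: [0.2, -0.9, -1.9]
finger_gap: 15.1
time: 8.8
tool_pos: [576.2, 173.9, 192.1]
eef_rot: [-1.571, -0.0, 0.745]
force: [0.3, 0.2, -2.8]
finger_gap: 14.8
t 8.8 pos [576.2 173.9 192.1] rpy [-1.571 -0.     0.745] F [ 0.3  0.2 -2.8] M [ 0.06 -0.18  0.02] gap 14.8
xyz [0.0046, 0.0001, 0.0068] rot [0.0, -0.005, 0.0]
```

View pics/p4o.png

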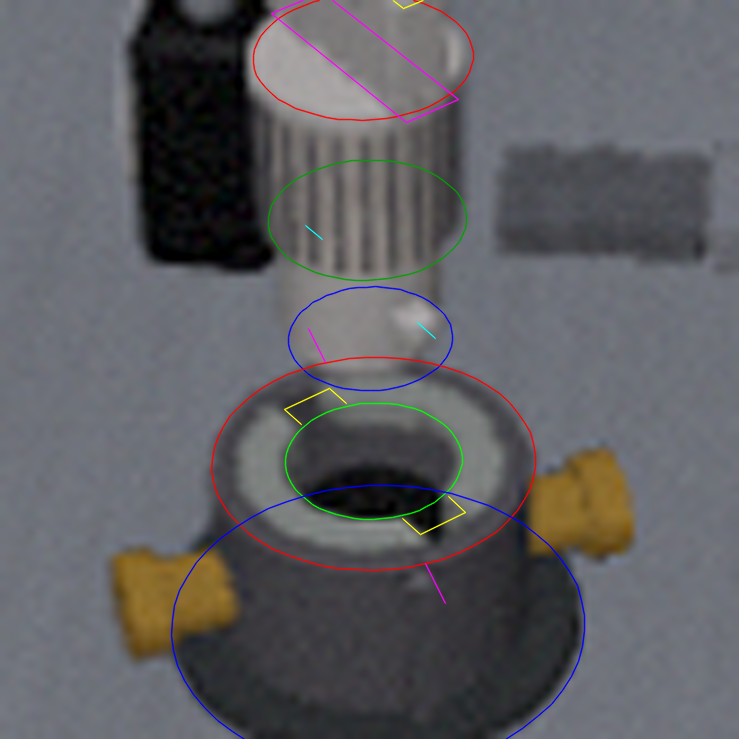

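View pics/p4t.png

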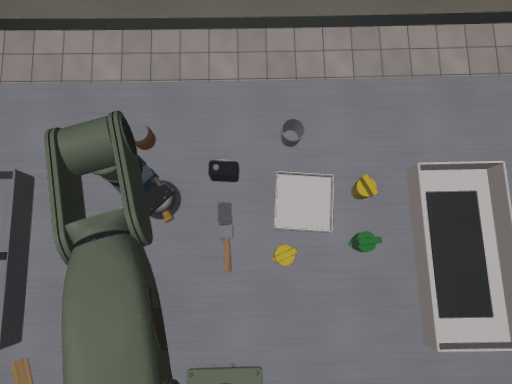

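```bash
cat > fit3.py <<'E'
from ov import *
from scipy.optimize import minimize
def sil(pic,c,yaw,z,S=4):
    m=np.zeros((384*S,512*S),np.uint8)
    u=np.array([np.cos(yaw),np.sin(yaw)]);v=np.array([-u[1],u[0]]);c=np.array(c)
    def hull(P): cv2.fillConvexPoly(m,cv2.convexHull(((px(pic,P)+.5)*S).round().astype(np.int32)),1)
    for parts in ([(19,0),(22,3)],[(22,3),(22,40)],[(26,40),(26,85)],[(28,85),(28,92)]):
        hull(np.vstack([circ(c,r,z+h) for r,h in parts]))
    for s in(1,-1): hull(np.array([[*(c+s*u*r+v*w),z+h] for r in (20,30) for w in(-5,5) for h in(16,23)]))
    return cv2.resize(m.astype(np.float32),(512,384),interpolation=cv2.INTER_AREA)
if __name__=="__main__":
    s=snapshot("side");o=get_obs();T=o["tool_pos"];z=T[2]-96;yaw=o["eef_rot"][2]-np.pi/2
    L=masks_of("cartridge",s); p0=px(s,[T[0],T[1],z+40])[0]
    L=sorted(L,key=lambda d:np.hypot(*(np.array(d["point"])-p0))); R=L[0]["region"].astype(np.float32); print(L[0]["score"],L[0]["point"],p0)
    row=int(px(s,[[T[0],T[1],z+88]])[0][1]); 
    f=lambda x:(np.abs(sil(s,x[:2],yaw,z)-R)[row:]).sum()
    x0=np.array(T[:2]); best=min((minimize(f,x0+[a,b],method="Nelder-Mead",options=dict(initial_simplex=[x0+[a,b],x0+[a+4,b],x0+[a,b+4]])) for a in(-3,3) for b in (-4,4)),key=lambda r:r.fun)
    print("tool",T[:2],"cart",best.x,best.fun,f(x0),f(x0+[2,0]),f(x0+[2,-4]))
    g=s["frame"].copy(); cs,_=cv2.findContours((sil(s,best.x,yaw,z)>.5).astype(np.uint8),0,2)
    cm,_=cv2.findContours((R>.5).astype(np.uint8),0,2)
    S=8; c0=(215,195); f2=cv2.resize(g[195:265,215:300],None,fx=S,fy=S,interpolation=cv2.INTER_CUBIC)
    for C,col in((cs,(0,0,255)),(cm,(0,255,0))):
        for q in C: cv2.polylines(f2,[((q-np.array(c0)+.5)*S).astype(np.int32)],True,col,1)
    cv2.imwrite("pics/f3_%.1f.png"%o["time"],f2)
E
python3 fit3.py; ls pics
```

```text
0.9 [255.6, 220.6] [256.19983253 227.3440887 ]
tool [576.20292849 174.10143555] cart [579.18889518 171.96608914] 54.75 92.6875 62.25 66.4375
f3_8.9.png
o1.png
o2_1.0.png
p1.png
p2.png
p3.png
p4.png
p4o.png
p4t.png
s0.png
s0z.png
t0.png
t0z.png
z_s.png
z_sc.png
z_t.png
z_tc.png
zz0.png
```

```bash
python3 go.py 573 184.5 160 0.75
```

```text
t 9.0 pos [576.2 174.1 192.1] rpy [-1.571 -0.     0.746] F [ 0.3 -0.4 -2.1] M [ 0.06 -0.14 -0.04] gap 14.8
xyz [0.0047, 0.0321, 0.0098] rot [0.0, -0.004, 0.0]
```

View pics/f3_8.9.png

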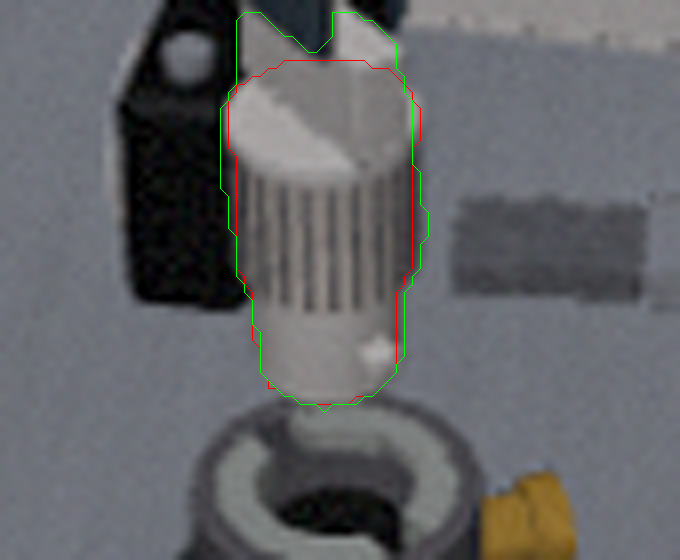

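```bash
python3 -m jog '{"xyz":[[0.001,0,0.003],[0.003,0,0.006],[0.005,0.003,0.009],[0.005,0.009,0.01],[0.005,0.017,0.01],[0.005,0.025,0.01],[0.005,0.03,0.01],[0.005,0.032,0.01]],"rotation":[[0,-0.004,0],[0,-0.004,0],[0,-0.004,0],[0,-0.004,0],[0,-0.004,0],[0,-0.004,0],[0,-0.004,0],[0,-0.004,0]]}' 0 40; python3 go.py 573 184.5 160 0.75;python3 - <<'E'
from ov import *
s=snapshot("side");o=get_obs();T=o["tool_pos"];print(T)
c=T[:2]-3.2*np.array([-np.sin(.75),np.cos(.75)])
cv2.imwrite("pics/p5.png",np.hstack([draw(s,(257,245),36,[],5.5),draw(s,(257,245),36,cart(c,-.82,T[2]-96)+sock((575.7,182),-1.12,-.82),5.5)]))
E
```

```text
time: 9.67
tool_pos: [572.2, 184.5, 158.3]
eef_rot: [-1.57, 0.003, 0.75]
force: [0.3, -0.9, -2.4]
finger_gap: 14.9
t 9.67 pos [572.2 184.5 158.3] rpy [-1.57   0.003  0.75 ] F [ 0.3 -0.9 -2.4] M [ 0.08 -0.15  0.  ] gap 14.9
xyz [0.0005, -0.0017, -0.0006] rot [-0.001, -0.0, -0.003]
[572.38813115 184.59508081 158.49396536]
```

View pics/p5.png

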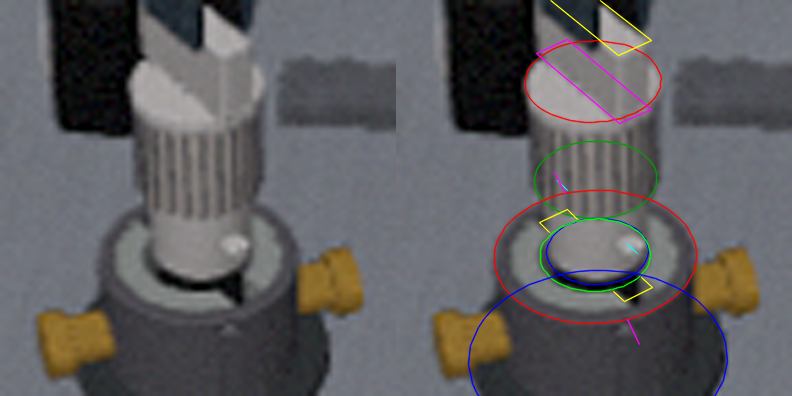

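```bash
python3 -m jog '{"xyz":[[0,0.001,0],[0,0.002,0],[0,0.003,0],[0,0.004,0],[0,0.005,0],[0,0.006,0],[0,0.007,0],[0,0.007,0]],"rotation":[[0,0,0],[0,0,0],[0,0,0],[0,0,0],[0,0,0],[0,0,0],[0,0,0],[0,0,0]]}' 0 40; python3 go.py 573 184.5 142 0.75
```

```text
time: 10.38
tool_pos: [573.0, 184.8, 152.8]
eef_rot: [-1.571, 0.0, 0.75]
force: [0.1, -0.1, -3.2]
finger_gap: 14.8
t 10.38 pos [573.  184.8 152.8] rpy [-1.571  0.     0.75 ] F [ 0.1 -0.1 -3.2] M [ 0.04 -0.13 -0.08] gap 14.8
xyz [-0.0002, 0.0108, -0.0003] rot [-0.0, -0.0, -0.0]
```

```bash
python3 -m jog '{"xyz":[[0,0.001,0],[0,0.002,0],[0,0.003,0],[0,0.004,0],[0,0.005,0],[0,0.006,0],[0,0.007,0],[0,0.007,0]],"rotation":[[0,0,0],[0,0,0],[0,0,0],[0,0,0],[0,0,0],[0,0,0],[0,0,0],[0,0,0]]}' 0 40; python3 go.py 573 184.5 142 0.75
```

```text
time: 11.05
tool_pos: [572.9, 184.9, 145.7]
eef_rot: [-1.571, 0.0, 0.75]
force: [-0.4, 0.1, -2.0]
finger_gap: 14.7
t 11.05 pos [572.9 184.9 145.7] rpy [-1.571  0.     0.75 ] F [-0.4  0.1 -2. ] M [ 0.05 -0.14  0.02] gap 14.7
xyz [-0.0002, 0.0037, -0.0003] rot [-0.0, 0.0, -0.0]
```

```bash
python3 -m jog '{"xyz":[[0,0.001,0],[0,0.002,0],[0,0.003,0],[0,0.004,0],[0,0.005,0],[0,0.006,0],[0,0.007,0],[0,0.007,0]],"rotation":[[0,0,0],[0,0,0],[0,0,0],[0,0,0],[0,0,0],[0,0,0],[0,0,0],[0,0,0]]}' 0 40; python3 go.py 573 184.5 142 0.75
```

```text
time: 11.72
tool_pos: [572.9, 184.9, 138.8]
eef_rot: [-1.571, 0.0, 0.75]
force: [-0.2, -0.1, -2.7]
finger_gap: 14.7
t 11.72 pos [572.9 184.9 138.8] rpy [-1.571  0.     0.75 ] F [-0.2 -0.1 -2.7] M [ 0.03 -0.16 -0.03] gap 14.7
xyz [-0.0002, -0.0032, -0.0003] rot [-0.0, 0.0, -0.0]
```

```bash
python3 -m jog '{"xyz":[[0,0.001,0],[0,0.002,0],[0,0.003,0],[0,0.004,0],[0,0.005,0],[0,0.006,0],[0,0.006,0],[0,0.006,0]],"rotation":[[0,0,0],[0,0,0],[0,0,0],[0,0,0],[0,0,0],[0,0,0],[0,0,0],[0,0,0]]}' 0 40; python3 go.py 573 184.5 142 0.75
```

```text
time: 12.38
tool_pos: [573.4, 185.0, 133.6]
eef_rot: [-1.571, -0.001, 0.75]
force: [-0.6, -0.2, 4.9]
finger_gap: 15.2
t 12.38 pos [573.4 185.  133.6] rpy [-1.571e+00 -1.000e-03  7.500e-01] F [-0.6 -0.2  4.9] M [ 0.03  0.01 -0.07] gap 15.2
xyz [-0.0007, -0.0084, -0.0001] rot [0.001, -0.0, 0.001]
```

```bash
python3 -m jog '{"xyz":[[0,0.0015,0],[0,0.003,0],[0,0.0045,0],[0,0.006,0],[0,0.0075,0],[0,0.009,0],[0,0.0105,0],[0,0.011,0]],"rotation":[[0,0,0],[0,0,0],[0,0,0],[0,0,0],[0,0,0],[0,0,0],[0,0,0],[0,0,0]]}' 0 40; python3 go.py 573 184.5 142 0.75;python3 - <<'E'
from ov import *
s=snapshot("side")
cv2.imwrite("pics/p6.png",draw(s,(257,245),36,[],8))
E
```

```text
time: 13.05
tool_pos: [573.6, 185.1, 122.8]
eef_rot: [-1.572, -0.002, 0.75]
force: [-1.4, -0.1, 8.9]
finger_gap: 14.7
t 13.05 pos [573.6 185.1 122.8] rpy [-1.572 -0.002  0.75 ] F [-1.4 -0.1  8.9] M [0.08 0.08 0.  ] gap 14.7
xyz [-0.0008, -0.0192, -0.0001] rot [0.001, -0.0, 0.002]
```

View pics/p6.png

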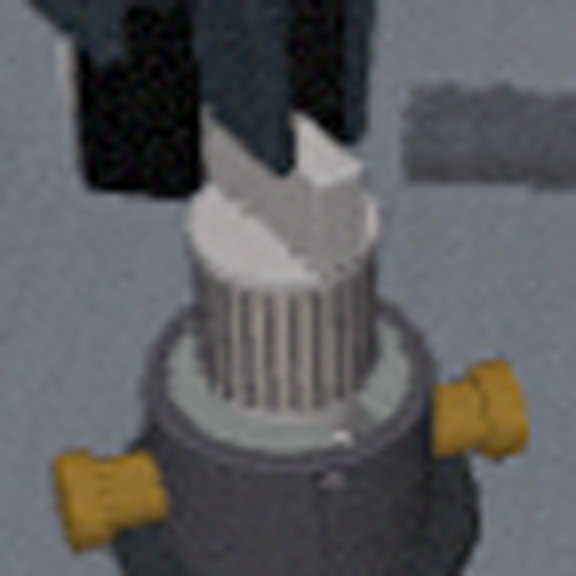

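```bash
python3 -m jog '{"xyz":[[0.0002,0,0],[0.0003,0,0],[0.0005,0,0],[0.0007,0,0],[0.0009,0,-0.0001],[0.001,0,-0.0001],[0.0012,0,-0.0002],[0.0014,0,-0.0003]],"rotation":[[0,0.05,0],[0,0.1,0],[0,0.15,0],[0,0.2,0],[0,0.25,0],[0,0.3,0],[0,0.35,0],[0,0.4,0]]}' 0 40; python3 go.py 575.7 182 123 -0.82
```

```text
time: 13.77
tool_pos: [575.3, 185.8, 123.3]
eef_rot: [-1.571, -0.003, 0.348]
force: [-0.3, -0.3, 8.7]
finger_gap: 14.8
t 13.77 pos [575.3 185.8 123.3] rpy [-1.571 -0.003  0.348] F [-0.3 -0.3  8.7] M [-0.06 -0.01  0.12] gap 14.8
xyz [-0.001, 0.0003, -0.0037] rot [-0.001, 1.168, 0.003]
```

```bash
python3 -m jog '{"xyz":[[0.0002,0.0003,0],[0.0003,0.0005,0],[0.0005,0.0005,0],[0.0007,0.0005,0],[0.0009,0.0005,-0.0001],[0.001,0.0005,-0.0001],[0.0012,0.0005,-0.0002],[0.0014,0.0005,-0.0003]],"rotation":[[0,0.05,0],[0,0.1,0],[0,0.15,0],[0,0.2,0],[0,0.25,0],[0,0.3,0],[0,0.35,0],[0,0.4,0]]}' 0 40; python3 go.py 575.7 182 123 -0.82
```

```text
time: 14.43
tool_pos: [576.4, 185.9, 122.7]
eef_rot: [-1.57, -0.002, -0.052]
force: [-1.9, 0.8, 8.4]
finger_gap: 14.8
t 14.43 pos [576.4 185.9 122.7] rpy [-1.57  -0.002 -0.052] F [-1.9  0.8  8.4] M [-0.13  0.19  0.08] gap 14.8
xyz [-0.0005, -0.0003, -0.0039] rot [-0.001, 0.768, 0.002]
```

```bash
python3 -m jog '{"xyz":[[0.0002,0,0],[0.0003,0,0],[0.0005,0,0],[0.0007,0,0],[0.0009,0,-0.0001],[0.001,0,-0.0001],[0.0012,0,-0.0002],[0.0014,0,-0.0003]],"rotation":[[0,0.05,0],[0,0.1,0],[0,0.15,0],[0,0.2,0],[0,0.25,0],[0,0.3,0],[0,0.35,0],[0,0.4,0]]}' 0 40; python3 go.py 575.7 182 123 -0.82
```

```text
time: 15.1
tool_pos: [577.3, 185.7, 122.6]
eef_rot: [-1.57, -0.001, -0.452]
force: [-1.4, 0.7, 8.7]
finger_gap: 14.8
t 15.1 pos [577.3 185.7 122.6] rpy [-1.57e+00 -1.00e-03 -4.52e-01] F [-1.4  0.7  8.7] M [0.03 0.36 0.07] gap 14.8
xyz [0.0002, -0.0004, -0.004] rot [-0.001, 0.368, 0.001]
```

```bash
python3 -m jog '{"xyz":[[0.0001,0,0],[0.0002,0,0],[0.0003,0,0],[0.0005,0,0],[0.0006,0,0],[0.0007,0,-0.0001],[0.0008,0,-0.0001],[0.0009,0,-0.0001]],"rotation":[[0,0.03,0],[0,0.06,0],[0,0.1,0],[0,0.14,0],[0,0.18,0],[0,0.21,0],[0,0.24,0],[0,0.26,0]]}' 0 40; python3 go.py 575.7 182 123 -0.82
```

```text
time: 15.77
tool_pos: [577.9, 185.3, 122.6]
eef_rot: [-1.57, -0.0, -0.711]
force: [-2.0, 0.0, 8.7]
finger_gap: 15.0
t 15.77 pos [577.9 185.3 122.6] rpy [-1.57  -0.    -0.711] F [-2.   0.   8.7] M [0.02 0.47 0.07] gap 15.0
xyz [0.0005, -0.0004, -0.0039] rot [-0.001, 0.109, 0.0]
```

```bash
python3 -m jog '{"xyz":[[0,0,0],[0,0,0],[0.0001,0,0],[0.0001,0,0],[0.0002,0,0],[0.0002,0,0],[0.0002,0,0],[0.0002,0,0]],"rotation":[[0,0.01,0],[0,0.02,0],[0,0.03,0],[0,0.04,0],[0,0.05,0],[0,0.06,0],[0,0.06,0],[0,0.06,0]]}' 0 40; python3 go.py 575.7 182 123 -0.82
```

```text
time: 16.43
tool_pos: [578.0, 185.2, 122.6]
eef_rot: [-1.57, -0.0, -0.77]
force: [-3.1, 0.2, 9.4]
finger_gap: 14.9
t 16.43 pos [578.  185.2 122.6] rpy [-1.57 -0.   -0.77] F [-3.1  0.2  9.4] M [0.06 0.48 0.08] gap 14.9
xyz [0.0006, -0.0004, -0.0039] rot [-0.001, 0.05, 0.0]
```

```bash
python3 -m jog '{"xyz":[[0,0,0],[0,0,-0.0002],[-0.0001,0,-0.0003],[-0.0002,0,-0.0005],[-0.0003,0,-0.0005],[-0.0003,0,-0.0005],[-0.0003,0,-0.0005],[-0.0003,0,-0.0005]],"rotation":[[0,0.01,0],[0,0.02,0],[0,0.03,0],[0,0.04,0],[0,0.05,0],[0,0.06,0],[0,0.06,0],[0,0.06,0]]}' 0 40; python3 go.py 575.7 182 123 -0.82
```

```text
time: 17.1
tool_pos: [577.8, 185.1, 122.6]
eef_rot: [-1.569, -0.0, -0.83]
force: [-1.6, -0.6, 7.8]
finger_gap: 14.7
t 17.1 pos [577.8 185.1 122.6] rpy [-1.569 -0.    -0.83 ] F [-1.6 -0.6  7.8] M [0.08 0.38 0.04] gap 14.7
xyz [0.0009, -0.0004, -0.0037] rot [-0.002, -0.01, 0.0]
```

```bash
python3 -m jog '{"xyz":[[0,0,0],[0,0,0],[0,0,0],[0,0,0],[0,0,0],[0,0,0],[0,0,0],[0,0,0]],"rotation":[[0,0.01,0],[0,0.02,0],[0,0.03,0],[0,0.04,0],[0,0.04,0],[0,0.04,0],[0,0.04,0],[0,0.04,0]]}' 0 40; python3 go.py 575.7 182 123 -0.82
```

```text
time: 17.77
tool_pos: [577.9, 185.0, 122.6]
eef_rot: [-1.569, -0.001, -0.869]
force: [-1.2, 0.5, 8.5]
finger_gap: 14.6
t 17.77 pos [577.9 185.  122.6] rpy [-1.569e+00 -1.000e-03 -8.690e-01] F [-1.2  0.5  8.5] M [0.04 0.31 0.14] gap 14.6
xyz [0.0009, -0.0004, -0.0036] rot [-0.002, -0.049, 0.001]
```

Torque beginning to rise (0.04→0.14). Small increments until it is clearly against the stop.

```bash
python3 -m jog '{"xyz":[[0,0,0],[0,0,0],[0,0,0],[0,0,0],[0,0,0],[0,0,0],[0,0,0],[0,0,0]],"rotation":[[0,0.01,0],[0,0.02,0],[0,0.03,0],[0,0.03,0],[0,0.03,0],[0,0.03,0],[0,0.03,0],[0,0.03,0]]}' 0 40; python3 go.py 575.7 182 123 -0.82
```

```text
time: 18.43
tool_pos: [577.9, 185.0, 122.6]
eef_rot: [-1.569, -0.001, -0.898]
force: [-2.5, 0.7, 8.6]
finger_gap: 14.5
t 18.43 pos [577.9 185.  122.6] rpy [-1.569e+00 -1.000e-03 -8.980e-01] F [-2.5  0.7  8.6] M [0.07 0.31 0.62] gap 14.5
xyz [0.001, -0.0004, -0.0036] rot [-0.001, -0.078, 0.001]
```

```bash
python3 -m jog '{"xyz":[[0,0,0],[0,0,0],[0,-0.001,0],[0,-0.002,0],[0,-0.003,0],[0,-0.004,0],[0,-0.005,0],[0,-0.005,0]],"rotation":[[0,-0.01,0],[0,-0.02,0],[0,-0.02,0],[0,-0.02,0],[0,-0.02,0],[0,-0.02,0],[0,-0.02,0],[0,-0.02,0]]}' 0 40; python3 go.py 575.7 182 123 -0.82
```

```text
time: 19.1
tool_pos: [577.5, 184.8, 126.5]
eef_rot: [-1.571, 0.0, -0.88]
force: [-0.0, 0.0, 2.3]
finger_gap: 14.7
t 19.1 pos [577.5 184.8 126.5] rpy [-1.571  0.    -0.88 ] F [-0.   0.   2.3] M [0.18 0.02 0.23] gap 14.7
xyz [0.001, 0.0035, -0.0031] rot [0.0, -0.06, -0.0]
```

```bash
python3 -m jog '{"xyz":[[0,0,0],[0,0,0],[0,0,0],[0,0,0],[0,0,0],[0,0,0],[0,0,0],[0,0,0]],"rotation":[[0,-0.01,0],[0,-0.02,0],[0,-0.03,0],[0,-0.04,0],[0,-0.05,0],[0,-0.05,0],[0,-0.05,0],[0,-0.05,0]]}' 0 40; python3 go.py 575.7 182 123 -0.82
```

```text
time: 19.77
tool_pos: [577.8, 184.8, 127.5]
eef_rot: [-1.57, -0.0, -0.83]
force: [-1.2, 0.3, 6.4]
finger_gap: 14.9
t 19.77 pos [577.8 184.8 127.5] rpy [-1.57 -0.   -0.83] F [-1.2  0.3  6.4] M [ 0.09  0.17 -0.02] gap 14.9
xyz [0.0007, 0.0045, -0.0034] rot [-0.001, -0.01, 0.0]
```

```bash
python3 -m jog '{"xyz":[[0,-0.0002,0],[0,-0.0005,0],[0,-0.001,0],[0,-0.001,0],[0,-0.001,0],[0,-0.001,0],[0,-0.001,0],[0,-0.001,0]],"rotation":[[0,0,0],[0,0,0],[0,0,0],[0,0,0],[0,0,0],[0,0,0],[0,0,0],[0,0,0]]}' 0 40; python3 go.py 575.7 182 123 -0.82
```

```text
time: 20.43
tool_pos: [577.7, 184.8, 128.0]
eef_rot: [-1.57, -0.0, -0.83]
force: [-0.5, 0.7, 5.0]
finger_gap: 15.0
t 20.43 pos [577.7 184.8 128. ] rpy [-1.57 -0.   -0.83] F [-0.5  0.7  5. ] M [ 0.18  0.12 -0.02] gap 15.0
xyz [0.0007, 0.005, -0.0034] rot [-0.001, -0.01, 0.0]
```

```bash
python3 -m jog '{"xyz":[[0,0,0],[0,0,0],[0,0,0],[0,0,0],[0,0,0],[0,0,0],[0,0,0],[0,0,0]],"rotation":[[0,0,0],[0,0,0],[0,0,0],[0,0,0],[0,0,0],[0,0,0],[0,0,0],[0,0,0]]}' 0.7; python3 -m jog '{"xyz":[[0,-0.005,0],[0,-0.02,0],[0,-0.035,0],[0,-0.05,0],[0,-0.065,0],[0,-0.08,0],[0,-0.09,0],[0,-0.095,0]],"rotation":[[0,0,0],[0,0,0],[0,0,0],[0,0,0],[0,0,0],[0,0,0],[0,0,0],[0,0,0]]}' 0.7;python3 - <<'E'
from ov import *
s=snapshot("side");t=snapshot("top")
L=cart((575.8,182),-.82-1.57,32)
cv2.imwrite("pics/p7.png",np.hstack([draw(s,(257,235),36,[],5.4),draw(s,(257,235),36,L[:1]+L[3:5],5.4)]));cv2.imwrite("pics/p7t.png",t["frame"])
E
```

```text
time: 21.1
tool_pos: [577.4, 184.7, 127.4]
eef_rot: [-1.571, -0.0, -0.83]
force: [-0.8, -0.1, 0.9]
finger_gap: 63.1
time: 21.77
tool_pos: [578.2, 184.9, 224.6]
eef_rot: [-1.568, -0.001, -0.83]
force: [-0.0, -0.4, -0.0]
finger_gap: 63.6
```

View pics/p7.png

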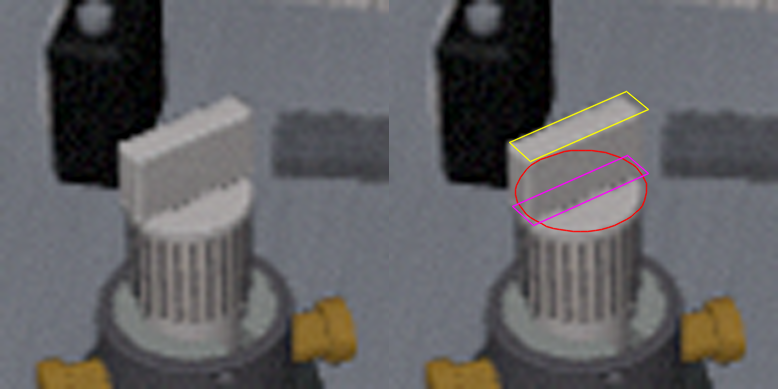

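View pics/p7t.png

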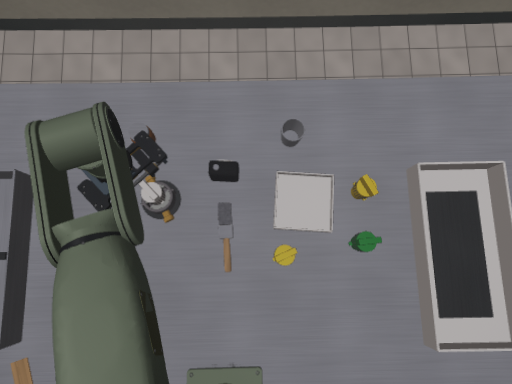

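```bash
python3 - <<'E'
from ov import *
acc=np.mean([snapshot("side")["frame"].astype(float) for _ in range(3)],0)
s=snapshot("side")
for z in (26.8,27.5,29,32,40): print(z,np.round(px(s,[[575.8,182,z+h] for h in (40,88)]),2).tolist())
new=cv2.resize(acc[209:281,221:293].astype(np.float32),None,fx=8,fy=8,interpolation=cv2.INTER_CUBIC)
old=cv2.imread("pics/p6.png").astype(np.float32)
g=lambda a:cv2.GaussianBlur(cv2.cvtColor(a,6),(0,0),5)
a,b=g(old),g(new)
# body incl rib bottom arc & sides, rows 300..425
for (y0,y1,x0,x1) in ((290,430,190,390),(370,430,215,365),(360,425,230,340)):
    r=cv2.matchTemplate(b[y0-60:y1+30,x0-20:x1+20],a[y0:y1,x0:x1],cv2.TM_CCOEFF_NORMED); _,v,_,l=cv2.minMaxLoc(r); print(v,"dx",(l[0]-20)/8,"dy",(l[1]-60)/8)
cv2.imwrite("pics/cmp.png",cv2.resize(np.hstack([old,new])[100:480],(800,264)))
E
```

```text
26.8 [[256.53, 252.53], [256.09, 236.72]]
27.5 [[256.52, 252.3], [256.09, 236.48]]
29 [[256.51, 251.82], [256.07, 235.97]]
32 [[256.48, 250.85], [256.05, 234.95]]
40 [[256.41, 248.26], [255.97, 232.21]]
0.9420230984687805 dx -0.75 dy -1.125
0.9327664375305176 dx -0.875 dy -1.5
0.9618911147117615 dx -0.875 dy -1.625[ WARN:0@0.898] global loadsave.cpp:1063 imwrite_ Unsupported depth image for selected encoder is fallbacked to CV_8U.
```

View pics/cmp.png

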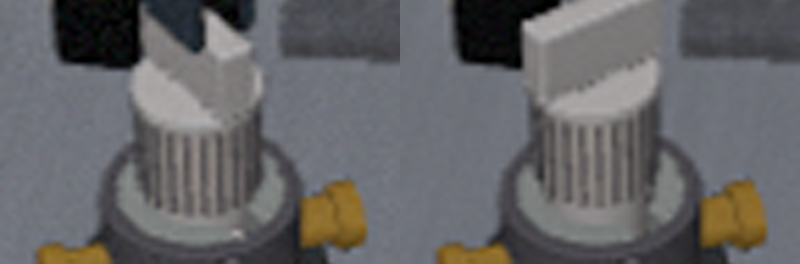

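```bash
python3 go.py 576 182 163 -0.83
```

```text
t 22.07 pos [576.9 184.6 221.4] rpy [-1.573e+00  1.000e-03 -8.300e-01] F [ 0.2 -0.2 -0.2] M [-0.04 -0.08 -0.02] gap 63.8
xyz [0.0014, 0.0584, -0.0023] rot [0.002, 0.0, -0.001]
```

```bash
python3 -m jog '{"xyz":[[0.001,0,-0.002],[0.001,0,-0.002],[0.001,0.01,-0.002],[0.001,0.02,-0.002],[0.001,0.032,-0.002],[0.001,0.044,-0.002],[0.001,0.053,-0.002],[0.001,0.058,-0.002]],"rotation":[[0,0,0],[0,0,0],[0,0,0],[0,0,0],[0,0,0],[0,0,0],[0,0,0],[0,0,0]]}' 0 5; python3 -m jog '{"xyz":[[0,0,0],[0,0,0],[0,0,0],[0,0,0],[0,0.0005,0],[0,0.001,0],[0,0.0015,0],[0,0.0015,0]],"rotation":[[0,0,0],[0,0,0],[0,0,0],[0,0,0],[0,0,0],[0,0,0],[0,0,0],[0,0,0]]}' 0 5; python3 go.py 576 182 158 -0.83
```

```text
time: 22.73
tool_pos: [575.5, 182.3, 162.2]
eef_rot: [-1.574, 0.001, -0.83]
force: [0.1, 1.2, -0.3]
finger_gap: 13.3
time: 23.4
tool_pos: [576.6, 182.6, 163.0]
eef_rot: [-1.571, -0.0, -0.83]
force: [0.6, -0.4, -0.0]
finger_gap: 0.4
t 23.4 pos [576.6 182.6 163. ] rpy [-1.571 -0.    -0.83 ] F [ 0.6 -0.4 -0. ] M [-0.02 -0.01 -0.03] gap 0.4
xyz [0.0, 0.005, -0.0009] rot [-0.0, -0.0, 0.0]
```

```bash
for i in 1 2 3; do :; done; python3 -m jog '{"xyz":[[0,0.0005,0],[0,0.001,0],[0,0.0015,0],[0,0.002,0],[0,0.0025,0],[0,0.003,0],[0,0.0035,0],[0,0.0035,0]],"rotation":[[0,0,0],[0,0,0],[0,0,0],[0,0,0],[0,0,0],[0,0,0],[0,0,0],[0,0,0]]}' 0 5; python3 -m jog '{"xyz":[[0,0.0003,0],[0,0.0006,0],[0,0.001,0],[0,0.001,0],[0,0.001,0],[0,0.001,0],[0,0.001,0],[0,0.001,0]],"rotation":[[0,0,0],[0,0,0],[0,0,0],[0,0,0],[0,0,0],[0,0,0],[0,0,0],[0,0,0]]}' 0 5
```

```text
time: 24.07
tool_pos: [576.6, 182.6, 159.4]
eef_rot: [-1.571, 0.0, -0.83]
force: [0.4, 0.6, -1.1]
finger_gap: 0.7
time: 24.73
tool_pos: [576.7, 182.6, 158.6]
eef_rot: [-1.571, -0.0, -0.83]
force: [-0.7, -0.6, -0.2]
finger_gap: 0.8
```

```bash
python3 -m jog '{"xyz":[[0,0.0003,0],[0,0.0006,0],[0,0.001,0],[0,0.001,0],[0,0.001,0],[0,0.001,0],[0,0.001,0],[0,0.001,0]],"rotation":[[0,0,0],[0,0,0],[0,0,0],[0,0,0],[0,0,0],[0,0,0],[0,0,0],[0,0,0]]}' 0 5
```

```text
time: 25.4
tool_pos: [576.7, 182.7, 157.6]
eef_rot: [-1.571, -0.0, -0.83]
force: [-0.0, 0.1, -0.4]
finger_gap: 0.5
```

```bash
python3 -m jog '{"xyz":[[0,0.0003,0],[0,0.0006,0],[0,0.0007,0],[0,0.0007,0],[0,0.0007,0],[0,0.0007,0],[0,0.0007,0],[0,0.0007,0]],"rotation":[[0,0,0],[0,0,0],[0,0,0],[0,0,0],[0,0,0],[0,0,0],[0,0,0],[0,0,0]]}' 0 5
```

```text
time: 26.07
tool_pos: [576.7, 182.6, 156.8]
eef_rot: [-1.571, -0.0, -0.83]
force: [-1.2, 0.4, -0.9]
finger_gap: 0.6
```

```bash
python3 -m jog '{"xyz":[[0,0.0003,0],[0,0.0006,0],[0,0.0007,0],[0,0.0007,0],[0,0.0007,0],[0,0.0007,0],[0,0.0007,0],[0,0.0007,0]],"rotation":[[0,0,0],[0,0,0],[0,0,0],[0,0,0],[0,0,0],[0,0,0],[0,0,0],[0,0,0]]}' 0 5;python3 -m jog '{"xyz":[[0,0.0003,0],[0,0.0006,0],[0,0.0007,0],[0,0.0007,0],[0,0.0007,0],[0,0.0007,0],[0,0.0007,0],[0,0.0007,0]],"rotation":[[0,0,0],[0,0,0],[0,0,0],[0,0,0],[0,0,0],[0,0,0],[0,0,0],[0,0,0]]}' 0 5
```

```text
time: 26.73
tool_pos: [576.7, 182.6, 156.1]
eef_rot: [-1.571, -0.0, -0.83]
force: [-0.7, -0.1, 0.6]
finger_gap: 0.6
time: 27.4
tool_pos: [576.7, 182.6, 155.4]
eef_rot: [-1.571, -0.0, -0.83]
force: [0.5, 0.4, 0.5]
finger_gap: 0.4
```

```bash
python3 -m jog '{"xyz":[[0,0.0003,0],[0,0.0006,0],[0,0.0007,0],[0,0.0007,0],[0,0.0007,0],[0,0.0007,0],[0,0.0007,0],[0,0.0007,0]],"rotation":[[0,0,0],[0,0,0],[0,0,0],[0,0,0],[0,0,0],[0,0,0],[0,0,0],[0,0,0]]}' 0 5;python3 -m jog '{"xyz":[[0,0.0003,0],[0,0.0005,0],[0,0.0005,0],[0,0.0005,0],[0,0.0005,0],[0,0.0005,0],[0,0.0005,0],[0,0.0005,0]],"rotation":[[0,0,0],[0,0,0],[0,0,0],[0,0,0],[0,0,0],[0,0,0],[0,0,0],[0,0,0]]}' 0 5
python3 - <<'E'
from ov import *
s=snapshot("side")
cv2.imwrite("pics/p8.png",draw(s,(257,225),36,[],8))
E
```

```text
time: 28.07
tool_pos: [576.7, 182.6, 154.7]
eef_rot: [-1.571, -0.0, -0.83]
force: [-0.8, -0.3, -0.8]
finger_gap: 0.3
time: 28.73
tool_pos: [576.7, 182.6, 154.2]
eef_rot: [-1.571, -0.0, -0.83]
force: [-0.2, -0.6, -0.9]
finger_gap: 1.0
```

View pics/p8.png

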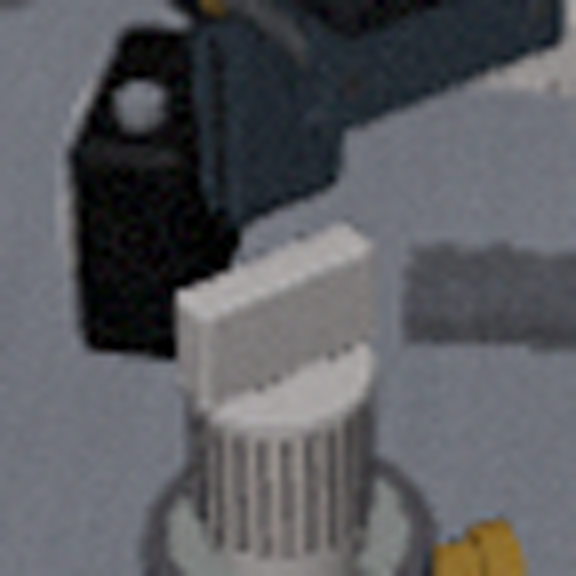

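```bash
python3 - <<'E'
from ov import *
s=snapshot("side")
for z in (154.2,158,165,173): print(z,(px(s,[576.7,182.6,z])[0]-[221,189]+.5)*8)
C=cart((576.5,182),-.82-1.57,32)
f=draw(s,(257,225),36,C,8); cv2.imwrite("pics/p9.png",f)
E
```

```text
154.2 [278.33204779 277.6204865 ]
158 [278.02980304 266.82398466]
165 [277.46970932 246.8109395 ]
173 [276.82428593 223.73941981]
```

View pics/p9.png

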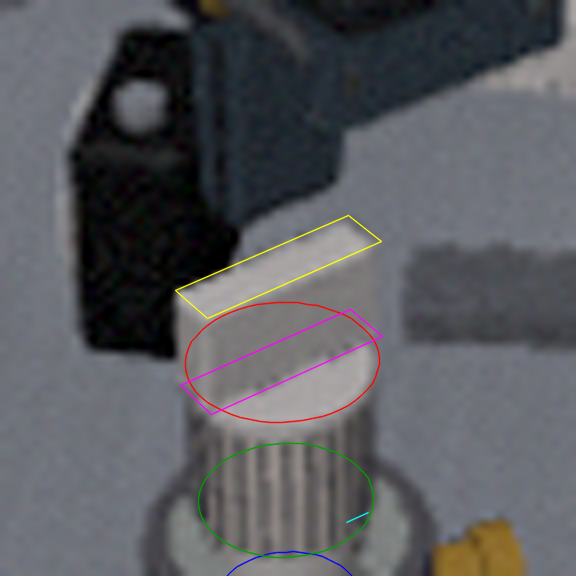

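```bash
python3 -m jog '{"xyz":[[0,-0.005,0],[0,-0.02,0],[0,-0.04,0],[0,-0.06,0],[0,-0.08,0],[0,-0.095,0],[0,-0.1,0],[0,-0.1,0]],"rotation":[[0,0,0],[0,0,0],[0,0,0],[0,0,0],[0,0,0],[0,0,0],[0,0,0],[0,0,0]]}'; python3 - <<'E'
from fit3 import *
s=snapshot("side");t=snapshot("top")
cv2.imwrite("pics/end.png",t["frame"])
L=masks_of("cartridge",s); p0=px(s,[576,182,110])[0]
L=sorted(L,key=lambda d:np.hypot(*(np.array(d["point"])-p0))); R=L[0]["region"].astype(np.float32); print(L[0]["score"],L[0]["point"],p0)
def sil2(x,z,yaw=-.82-1.57):
    S=4;m=np.zeros((384*S,512*S),np.uint8);c=np.array(x)
    u=np.array([np.cos(yaw),np.sin(yaw)]);v=np.array([-u[1],u[0]])
    for P in ([(26,40),(26,85)],[(28,85),(28,92)]):
        cv2.fillConvexPoly(m,cv2.convexHull(((px(s,np.vstack([circ(c,r,z+h) for r,h in P]))+.5)*S).round().astype(np.int32)),1)
    cv2.fillConvexPoly(m,cv2.convexHull(((px(s,np.array([[*(c+a*30*u+b*8*v),z+h] for a in(-1,1) for b in(-1,1) for h in(92,126)]))+.5)*S).round().astype(np.int32)),1)
    return cv2.resize(m.astype(np.float32),(512,384),interpolation=cv2.INTER_AREA)
for z in (27,29,31,32,34,37,40): print(z,min(round(float(np.abs(sil2((x,182),z)-R)[:252].sum()),1) for x in(574,576,578,580)))
for n in("timer","jar","beaker","brush"):
    print(n,[np.round(atz(t,d["point"],0),0).tolist() for d in landmark_of(n,t)[:1]],[np.round(atz(s,d["point"],0),0).tolist() for d in landmark_of(n,s)[:1]])
o=get_obs();print(o["time"],o["tool_pos"],o["force"])
E
```

```text
time: 29.5
tool_pos: [577.4, 182.8, 256.0]
eef_rot: [-1.568, -0.002, -0.83]
force: [-0.2, -0.6, -0.2]
finger_gap: 0.6
0.63 [279.1, 157.0] [256.05381387 238.33208011]
27 820.2
29 836.6
31 854.4
32 861.3
34 878.0
37 901.8
40 925.8
timer [[648.0, -5.0, 0.0]] [[654.0, -0.0, 0.0]]
jar [[758.0, 239.0, 0.0]] [[759.0, 234.0, 0.0]]
beaker [[761.0, -211.0, 0.0]] [[748.0, -219.0, 0.0]]
brush [[460.0, -2.0, 0.0]] [[459.0, -2.0, 0.0]]
30.05 [576.58564213 182.61671614 253.95097074] [-0.10517353  0.43870577  0.25133167]
```

```bash
sed '/^for ks/d' fit2.py > f4.py; cat >> f4.py <<'E'
r=[]
for z in np.arange(26,42,1.):
    r.append((z,round(min(cost("s",dens([cart((x,182),w,z)[i] for i in (3,4)])) for x in np.arange(573,580,.5) for w in np.arange(-2.5,-2.28,.03)),3)))
print(r)
E
python3 f4.py
```

```text
[(np.float64(26.0), np.float32(1.047)), (np.float64(27.0), np.float32(0.954)), (np.float64(28.0), np.float32(0.848)), (np.float64(29.0), np.float32(0.765)), (np.float64(30.0), np.float32(0.779)), (np.float64(31.0), np.float32(0.901)), (np.float64(32.0), np.float32(1.061)), (np.float64(33.0), np.float32(1.223)), (np.float64(34.0), np.float32(1.337)), (np.float64(35.0), np.float32(1.433)), (np.float64(36.0), np.float32(1.539)), (np.float64(37.0), np.float32(1.643)), (np.float64(38.0), np.float32(1.751)), (np.float64(39.0), np.float32(1.853)), (np.float64(40.0), np.float32(1.872)), (np.float64(41.0), np.float32(1.83))]
```

```bash
python3 -m jog '{"xyz":[[-0.001,0,0.002],[-0.001,0,0.002],[-0.001,0,0.002],[-0.001,0.02,0.002],[-0.001,0.045,0.002],[-0.001,0.07,0.002],[-0.001,0.09,0.002],[-0.001,0.1,0.002]],"rotation":[[0,0,0],[0,0,0],[0,0,0],[0,0,0],[0,0,0],[0,0,0],[0,0,0],[0,0,0]]}' 0.7 30; python3 go.py 577.5 184.7 127.5 -0.83
```

```text
time: 30.82
tool_pos: [575.9, 184.2, 151.4]
eef_rot: [-1.575, 0.002, -0.83]
force: [-0.0, -0.7, 0.1]
finger_gap: 50.9
t 30.82 pos [575.9 184.2 151.4] rpy [-1.575  0.002 -0.83 ] F [-0.  -0.7  0.1] M [ 0.   -0.02  0.03] gap 50.9
xyz [0.0008, 0.0239, 0.0016] rot [0.004, -0.0, -0.002]
```

```bash
python3 -m jog '{"xyz":[[0,0.003,0],[0,0.008,0],[0,0.013,0],[0,0.018,0],[0,0.022,0],[0,0.025,0],[0,0.0267,0],[0,0.0267,0]],"rotation":[[0,0,0],[0,0,0],[0,0,0],[0,0,0],[0,0,0],[0,0,0],[0,0,0],[0,0,0]]}' 0.7 30; python3 -m jog '{"xyz":[[0,0,0],[0,0,0],[0,0,0],[0,0,0],[0,0,0],[0,0,0],[0,0,0],[0,0,0]],"rotation":[[0,0,0],[0,0,0],[0,0,0],[0,0,0],[0,0,0],[0,0,0],[0,0,0],[0,0,0]]}' 0 30;python3 -m jog '{"xyz":[[0,0,0],[0,0,0],[0,0,0],[0,0,0],[0,0,0],[0,0,0],[0,0,0],[0,0,0]],"rotation":[[0,-0.01,0],[0,-0.02,0],[0,-0.03,0],[0,-0.04,0],[0,-0.04,0],[0,-0.04,0],[0,-0.04,0],[0,-0.04,0]]}' 0 30; python3 go.py 577.5 184.7 127.5 -0.83
```

```text
time: 31.48
tool_pos: [577.3, 184.7, 127.3]
eef_rot: [-1.571, 0.0, -0.83]
force: [0.8, -0.4, 0.6]
finger_gap: 63.5
time: 32.15
tool_pos: [577.4, 184.7, 127.6]
eef_rot: [-1.571, -0.0, -0.83]
force: [0.9, 0.5, 0.3]
finger_gap: 15.4
time: 32.82
tool_pos: [577.4, 184.7, 127.6]
eef_rot: [-1.571, -0.0, -0.79]
force: [0.0, 1.1, 0.9]
finger_gap: 15.2
t 32.82 pos [577.4 184.7 127.6] rpy [-1.571 -0.    -0.79 ] F [0.  1.1 0.9] M [ 0.03  0.03 -0.08] gap 15.2
xyz [0.0001, 0.0001, 0.0] rot [-0.0, 0.04, 0.0]
```

```bash
for k in 1; do python3 -m jog '{"xyz":[[0,0,0],[0,0,0],[0,0,0],[0,0,0],[0,0,0],[0,0,0],[0,0,0],[0,0,0]],"rotation":[[0,-0.01,0],[0,-0.02,0],[0,-0.03,0],[0,-0.03,0],[0,-0.03,0],[0,-0.03,0],[0,-0.03,0],[0,-0.03,0]]}' 0 30 | head -1;  python3 go.py 577.5 184.7 127.5 -0.83; done;  python3 -m jog '{"xyz":[[0,0,0],[0,0,0],[0,0,0],[0,0,0],[0,0,0],[0,0,0],[0,0,0],[0,0,0]],"rotation":[[0,-0.01,0],[0,-0.02,0],[0,-0.02,0],[0,-0.02,0],[0,-0.02,0],[0,-0.02,0],[0,-0.02,0],[0,-0.02,0]]}' 0 30 | head -1;  python3 go.py 577.5 184.7 127.5 -0.83
```

```text
time: 33.48
t 33.48 pos [577.4 184.7 127.5] rpy [-1.571 -0.    -0.76 ] F [-0.5  1.   0.6] M [ 0.03  0.09 -0.13] gap 15.3
xyz [0.0, 0.0, 0.0001] rot [0.0, 0.07, 0.0]
time: 34.15
t 34.15 pos [577.5 184.7 127.6] rpy [-1.571 -0.    -0.74 ] F [-0.3 -0.1  0.5] M [-0.    0.07 -0.09] gap 15.4
xyz [0.0, 0.0001, 0.0] rot [-0.0, 0.09, 0.0]
```

```bash
python3 -m jog '{"xyz":[[0,0,0],[0,0,0],[0,0,0],[0,0,0],[0,0,0],[0,0,0],[0,0,0],[0,0,0]],"rotation":[[0,-0.01,0],[0,-0.02,0],[0,-0.03,0],[0,-0.03,0],[0,-0.03,0],[0,-0.03,0],[0,-0.03,0],[0,-0.03,0]]}' 0 30 | head -1;  python3 go.py 577.5 184.7 127.5 -0.83;  python3 -m jog '{"xyz":[[0,0,0],[0,0,0],[0,0,0],[0,0,0],[0,0,0],[0,0,0],[0,0,0],[0,0,0]],"rotation":[[0,-0.01,0],[0,-0.02,0],[0,-0.03,0],[0,-0.03,0],[0,-0.03,0],[0,-0.03,0],[0,-0.03,0],[0,-0.03,0]]}' 0 30 | head -1;  python3 go.py 577.5 184.7 127.5 -0.83
```

```text
time: 34.82
t 34.82 pos [577.5 184.7 127.5] rpy [-1.571 -0.    -0.71 ] F [-0.3  0.4  1.3] M [ 0.04  0.07 -0.09] gap 15.2
xyz [0.0, 0.0, 0.0] rot [0.0, 0.12, 0.0]
time: 35.48
t 35.48 pos [577.5 184.7 127.6] rpy [-1.571 -0.    -0.68 ] F [-1.   0.6  1.2] M [-0.04  0.05 -0.11] gap 15.4
xyz [-0.0, 0.0001, -0.0] rot [-0.0, 0.15, 0.0]
```

```bash
python3 -m jog '{"xyz":[[0,0,0],[0,0,0],[0,0,0],[0,0,0],[0,0,0],[0,0,0],[0,0,0],[0,0,0]],"rotation":[[0,-0.01,0],[0,-0.02,0],[0,-0.03,0],[0,-0.04,0],[0,-0.05,0],[0,-0.05,0],[0,-0.05,0],[0,-0.05,0]]}' 0 30 | head -1;  python3 go.py 577.5 184.7 127.5 -0.83
python3 - <<'E'
from ov import *
s=snapshot("side")
cv2.imwrite("pics/q1.png",draw(s,(257,235),36,[],8))
E
```

```text
time: 36.15
t 36.15 pos [577.2 184.8 127.5] rpy [-1.571  0.    -0.63 ] F [-1.2  0.7  1.9] M [ 0.1   0.32 -0.26] gap 15.3
xyz [0.0003, 0.0, 0.0001] rot [0.0, 0.2, -0.0]
```

View pics/q1.png

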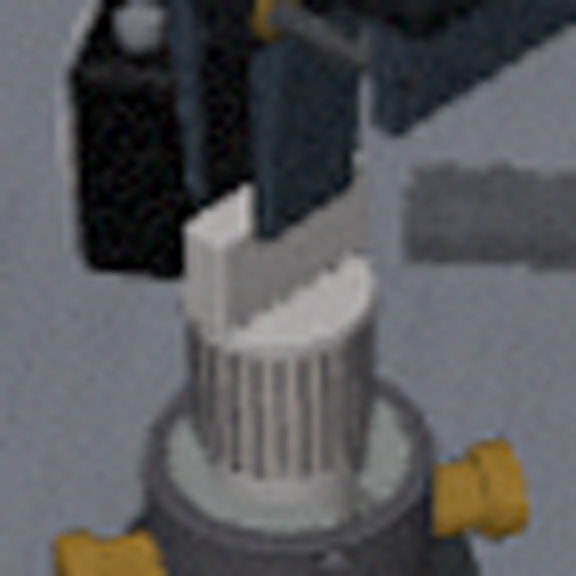

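```bash
python3 -m jog '{"xyz":[[-0.0003,0,0],[-0.0006,0,0],[-0.0008,0,0],[-0.0008,0,0],[-0.0008,0,0],[-0.0008,0,0],[-0.0008,0,0],[-0.0008,0,0]],"rotation":[[0,0,0],[0,0,0],[0,-0.01,0],[0,-0.02,0],[0,-0.02,0],[0,-0.02,0],[0,-0.02,0],[0,-0.02,0]]}' 0 30 | head -1;  python3 go.py 577.5 184.7 127.5 -0.83
```

```text
time: 36.87
t 36.87 pos [576.9 185.1 127.6] rpy [-1.571 -0.    -0.61 ] F [-0.  -0.9  1.3] M [-0.09  0.1  -0.47] gap 15.5
xyz [0.0007, 0.0001, 0.0] rot [-0.0, 0.22, 0.0]
```

```bash
python3 -m jog '{"xyz":[[0,0,0],[0.0001,0,0],[0.0001,0,0],[0.0002,0,0],[0.0003,0,0],[0.0004,0,0],[0.0004,0,0],[0.0004,0,0]],"rotation":[[0,0.02,0],[0,0.04,0],[0,0.06,0],[0,0.08,0],[0,0.1,0],[0,0.12,0],[0,0.13,0],[0,0.13,0]]}' 0 30 | head -1;  python3 go.py 577.5 184.7 127.5 -0.83
```

```text
time: 37.53
t 37.53 pos [577.2 185.  127.6] rpy [-1.571 -0.    -0.741] F [-0.3  0.4  1.1] M [-0.03  0.07  0.13] gap 15.1
xyz [0.0004, 0.0001, -0.0] rot [-0.0, 0.089, 0.0]
```

```bash
python3 -m jog '{"xyz":[[0,0.001,0],[0,0.002,0],[0,0.003,0],[0,0.004,0],[0,0.004,0],[0,0.004,0],[0,0.004,0],[0,0.004,0]],"rotation":[[0,0,0],[0,0,0],[0,0,0],[0,0,0],[0,0,0],[0,0,0],[0,0,0],[0,0,0]]}' 0 40 | head -1;  python3 go.py 577.5 184.7 127.5 -0.83; python3 -m jog '{"xyz":[[0,0.0005,0],[0,0.001,0],[0,0.0015,0],[0,0.002,0],[0,0.0025,0],[0,0.0025,0],[0,0.0025,0],[0,0.0025,0]],"rotation":[[0,0,0],[0,0,0],[0,0,0],[0,0,0],[0,0,0],[0,0,0],[0,0,0],[0,0,0]]}' 0 40 | head -1;  python3 go.py 577.5 184.7 127.5 -0.83
```

```text
time: 38.2
t 38.2 pos [577.7 185.1 124.9] rpy [-1.569e+00 -1.000e-03 -7.400e-01] F [-2.1 -0.5  7.1] M [-0.14  0.28  0.1 ] gap 15.2
xyz [0.0001, -0.0026, -0.0004] rot [-0.002, 0.09, 0.001]
time: 38.87
t 38.87 pos [577.8 185.1 122.8] rpy [-1.569e+00 -1.000e-03 -7.400e-01] F [-1.8  0.   8.8] M [-0.19  0.38  0.03] gap 14.7
xyz [0.0001, -0.0047, -0.0005] rot [-0.002, 0.09, 0.001]
```

```bash
python3 -m jog '{"xyz":[[0,0.0005,0],[0,0.001,0],[0,0.0015,0],[0,0.002,0],[0,0.002,0],[0,0.002,0],[0,0.002,0],[0,0.002,0]],"rotation":[[0,0,0],[0,0,0],[0,0,0],[0,0,0],[0,0,0],[0,0,0],[0,0,0],[0,0,0]]}' 0 40 | head -1;  python3 go.py 577.5 184.7 127.5 -0.83
```

```text
time: 39.53
t 39.53 pos [577.9 185.1 121. ] rpy [-1.569 -0.002 -0.74 ] F [-1.3 -1.2  9.1] M [-0.26  0.44  0.03] gap 15.3
xyz [0.0, -0.0065, -0.0005] rot [-0.002, 0.09, 0.001]
```

```bash
python3 -m jog '{"xyz":[[0,-0.001,0],[0,-0.0025,0],[0,-0.004,0],[0,-0.0055,0],[0,-0.007,0],[0,-0.008,0],[0,-0.0085,0],[0,-0.0085,0]],"rotation":[[0,0,0],[0,0,0],[0,0,0],[0,0,0],[0,0,0],[0,0,0],[0,0,0],[0,0,0]]}' 0 40 | head -1;  python3 go.py 577.5 184.7 127.5 -0.83
```

```text
time: 40.2
t 40.2 pos [577.3 185.  127.5] rpy [-1.571 -0.    -0.74 ] F [-1.2 -0.3  3.6] M [-0.03  0.01  0.05] gap 15.5
xyz [0.0003, 0.0, -0.0001] rot [-0.0, 0.09, 0.0]
```

```bash
python3 -m jog '{"xyz":[[0,-0.0003,0],[0,-0.0006,0],[0,-0.0006,0],[0,-0.0006,0],[0,-0.0006,0],[0,-0.0006,0],[0,-0.0006,0],[0,-0.0006,0]],"rotation":[[0,0,0],[0,0,0],[0,0,0],[0,0,0],[0,0,0],[0,0,0],[0,0,0],[0,0,0]]}' 0 40;python3 -m jog '{"xyz":[[0,0,0],[0,0,0],[0,0,0],[0,0,0],[0,0,0],[0,0,0],[0,0,0],[0,0,0]],"rotation":[[0,0,0],[0,0,0],[0,0,0],[0,0,0],[0,0,0],[0,0,0],[0,0,0],[0,0,0]]}' 0.7; python3 -m jog '{"xyz":[[0,-0.005,0],[0,-0.02,0],[0,-0.035,0],[0,-0.05,0],[0,-0.065,0],[0,-0.08,0],[0,-0.09,0],[0,-0.095,0]],"rotation":[[0,0,0],[0,0,0],[0,0,0],[0,0,0],[0,0,0],[0,0,0],[0,0,0],[0,0,0]]}' 0.7; python3 -m jog '{"xyz":[[0,0,0],[0,0,0],[0,0,0],[0,0,0],[0,0,0],[0,0,0],[0,0,0],[0,0,0]],"rotation":[[0,0,0],[0,0,0],[0,0,0],[0,0,0],[0,0,0],[0,0,0],[0,0,0],[0,0,0]]}' 0.7; python3 f4.py; python3 - <<'E'
from ov import *
s=snapshot("side")
cv2.imwrite("pics/r1.png",draw(s,(257,235),36,[],8))
E
```

```text
time: 40.87
tool_pos: [577.1, 185.0, 127.6]
eef_rot: [-1.571, 0.0, -0.74]
force: [2.9, -0.7, -4.7]
finger_gap: 14.9
time: 41.53
tool_pos: [577.1, 184.9, 128.2]
eef_rot: [-1.571, -0.0, -0.74]
force: [0.4, 0.5, -0.8]
finger_gap: 63.4
time: 42.2
tool_pos: [577.8, 185.2, 225.1]
eef_rot: [-1.568, -0.002, -0.74]
force: [-0.0, -0.6, -0.1]
finger_gap: 63.9
time: 42.87
tool_pos: [577.1, 185.0, 222.9]
eef_rot: [-1.571, 0.0, -0.74]
force: [-0.2, -0.2, 0.3]
finger_gap: 63.9
[(np.float64(26.0), np.float32(1.065)), (np.float64(27.0), np.float32(0.962)), (np.float64(28.0), np.float32(0.854)), (np.float64(29.0), np.float32(0.782)), (np.float64(30.0), np.float32(0.815)), (np.float64(31.0), np.float32(0.92)), (np.float64(32.0), np.float32(1.048)), (np.float64(33.0), np.float32(1.181)), (np.float64(34.0), np.float32(1.328)), (np.float64(35.0), np.float32(1.47)), (np.float64(36.0), np.float32(1.58)), (np.float64(37.0), np.float32(1.692)), (np.float64(38.0), np.float32(1.732)), (np.float64(39.0), np.float32(1.761)), (np.float64(40.0), np.float32(1.797)), (np.float64(41.0), np.float32(1.769))]
```

View pics/r1.png

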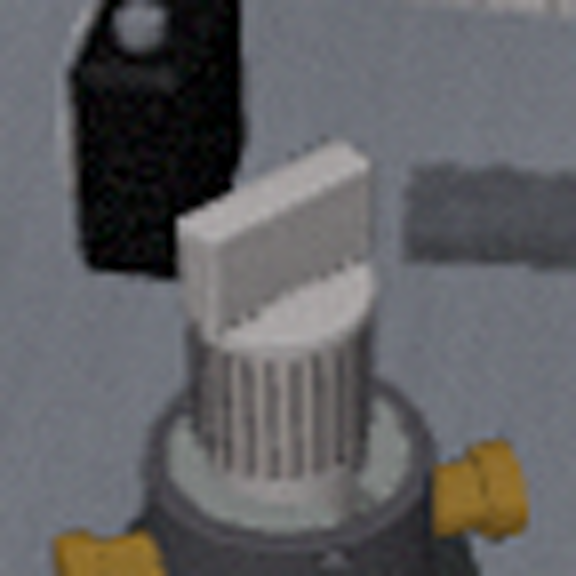

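```bash
python3 -c "
from rig import *
print(job_done())"
```

```text
the job is handed in; nothing more can be done
None
```

I took the white cartridge out of the tray and lowered it into the filter head. Its lugs dropped into the notches on the first try. I pressed it down against the spring and twisted it clockwise to a firm stop. I then let it rise into the pockets, released it and backed off, and handed the job in at about 43 s. No verdict came back, so the lock rests on the checks below.

**Checks that support it being locked:**
- **Twist:** after regripping, it turned only about 0.2 rad before it was blocked both ways. The stop came on at tool yaw of about −0.87 and the counter-clockwise block at about −0.65. That is somewhat more than the stated play of 0.08 rad each way.
- **Height by feel:** it travelled more than 6.5 mm from its upper stop without reaching the hard bottom at 24 mm. That puts the resting underside at 30.6 mm or higher.
- **Position:** it stands upright and centred in the side picture after release. The robot is clear of it.
- **Other objects:** the network's position readings showed no clear movement of the timer, jar, beaker or brush. Repeat readings scatter by several mm, up to about 20 mm for the beaker in the side view.

**Checks that disagreed or failed:**
- **Camera height:** a fit to the side picture gave about 29–30 mm, below the 30.2 mm limit. The camera calibration and the y position make it uncertain by a few mm, so I trusted the feel tests instead.
- **Touch test:** lowering the shut fingers onto the wing found no contact, because the fingertips appear to end about 20 mm above the reported tool point.
- **Outline fit:** a final fit failed because the network picked the wrong object.

**Force on the head:** the highest was about 0.62 N m against the stop for a moment, roughly 37 N by the stated ratio and under the 60 N limit.

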